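# Feel for the gauge bar in the covered box and close the box

## Task

Somewhere inside the grey box, out of sight under its fixed roof, lies one metal gauge bar: reach in through the box's mouth, feel for it and draw it out, then lower it gently into the shallow steel tray and let go only once it rests there. Then close the box: set its cover level over the mouth so that both studs come up through the cover's holes and it lies fully down. Leave the jar and the dark bottle where they are.

Things in the scene. Friction and masses are not known exactly. Their poses are not given: they have to be found in the camera images.
- box: Fixed grey box, 230 (its x) x 252 (its y) x 80 mm high, on the table. Origin: centre of its underside; x points away from the robot, z up. Floor 6 mm thick. Side rails 16 mm thick, 80 mm high, 220 mm apart (y = -110 to 110). Robot-side wall 6 mm thick, 80 mm high; far wall (x = 109 to 115) only 50 mm high. Robot-side half roofed; the far half, x = 0 to 109, is the mouth, open at the top.
- roof_edge (a point): Middle of the roof's lower edge, where the mouth begins (box x = 0, y = 0, z = 74 mm). The fixed roof, 6 mm thick, covers the box from x = -115 to 0. To get under it the tool must slant 35 to 45 degrees from vertical, its fingertips pointing down and back towards box -x.
- search_strip (a point): Point on the box's floor (top of it, z = 6 mm) 15 mm behind the roof's edge (box x = -15, y = 0). Under the roof lies one loose metal gauge bar, flat on the floor, along the box's x within 0.12 rad, its centre anywhere from y = -40 to 40 mm, its mouth-side end 3 to 10 mm behind the roof's edge. Its pose is not reported. So the line through this point along y crosses the bar, wherever it lies.
- bar_top (a point): Point 16 mm above search_strip (box z = 22 mm): the height of the bar's top. The bar is 80 mm long, 20 mm wide, 16 mm high, 0.08 to 0.17 kg, plain aluminium with a thin dark line round it near each end. Pressed from above it lies firm; pushed sideways it slides easily. This is a height only: it does not tell where along y the bar lies.
- stud_left (a point): Top of the stud on the left rail (box x = 58.5, y = 118, z = 94 mm): upright steel pin 8 mm thick, 14 mm high above the rail, its top 4 mm tapered to 3 mm
- stud_right (a point): Top of the same kind of stud on the right rail (box x = 58.5, y = -118, z = 94 mm)
- cover: Loose grey cover plate, 111 (its x) x 252 (its y) x 8 mm, 0.25 kg, flat on the table. Origin: centre of its underside, z up. Through holes 12 mm wide at x = 0, y = +118 and -118 mm, chamfered. Either way round fits. Seated, it lies on the side rails: origin at box x = 58.5, y = 0, z = 80 mm, its x along the box's x (or opposite).
- cover_grip (a point): On the middle axis of the black upright grip on the cover, 34 mm above the cover's underside. The grip is 60 mm long (cover x), 16 mm thick (cover y), from 8 to 42 mm above the underside, over the centre of mass.
- tray: Fixed shallow open steel tray, 140 (its x) x 90 (its y) x 14 mm, walls and floor 4 mm thick. Origin: centre of its underside
- jar: White jar with screw lid, 34 mm wide, 45 mm high, standing; bystander. Origin: centre of the underside
- dark_bottle: Small black square bottle with screw cap, 35 x 31 x 60 mm, standing; bystander. Origin: centre of the underside
Not all that is in view belongs to the job. Several things look just like the tray: the one meant starts farthest to the robot's left.

How it is judged (in metres and radians):
On the way, in this order (a step that is already met when the one before it is completed fails the run):
1. the bar, still held, is lowered until it rests in the tray (the tray is loaded while the fingers still grip) (contact force between tray and anything else above 0.2 N and contact force between the fingers and anything else above 1 N and contact force between each of tray, the fingers and cover below 0.05 N), for 0.05 s.
2. the bar lies in the tray, let go (contact force between tray and anything else above 0.5 N and contact force between the fingers and anything else below 0.05 N and contact force between tray and the arm below 0.05 N and contact force between tray and the fingers below 0.05 N and contact force between tray and cover below 0.05 N), for 0.2 s.
At the end, for the whole second after the job is handed in: The bar rests in the tray (the tray carries 0.5 to 2.2 N, none of it from the cover), and the cover lies released and at rest on the box with both studs through its holes: underside within 2.5 mm of the rails' top, within 5 mm of centre, within 0.05 rad of the box's direction and 0.03 rad of level (contact force between tray and anything else between 0.5 and 2.2 N and contact force between tray and cover below 0.05 N and z of cover in the frame of box between 0.077 and 0.0825 m and x of cover in the frame of box between 0.0535 and 0.0635 m and y of cover in the frame of box between -0.005 and 0.005 m and angle between the x axis of cover and the x axis of box, either way round below 0.05 rad and angle between cover's own z axis and vertical below 0.03 rad and linear speed of cover below 0.02 m/s); the robot touches nothing.
It fails at once if the bar is pressed hard into the tray (more than 40 N on the tray) (contact force between tray and anything else above 40 N).
It fails at once if the jar is moved more than 20 mm (distance of jar from where it was at the start of the episode above 0.02 m).
It fails at once if the dark bottle is moved more than 20 mm (distance of dark_bottle from where it was at the start of the episode above 0.02 m).
It also fails if it takes over 64 s, if anything falls off the work surface, if the arm or the gripper's body presses on something with over 40 N, if the wrist force passes 120 N, or if a joint passes its speed limit or range.

## Robot

A 6-joint arm with a two-finger parallel gripper is mounted at the origin on a cart in front of the work surface, level with it; the furniture and walls round the work are solid. World frame = base frame: x ahead of the robot, y to its left, z up, the work surface at z = 0. Lengths are in mm, angles in rad, forces in N, time in s.
With the tool pointing down it reaches from about 275 to 750 mm from the base axis. Payload 10.2 kg.
Tool frame: the origin (TCP) lies between the finger pads; the fingertips stand 17 mm ahead of it and the grasp point (between the pads) lies 2 mm behind it (manip.tips_ahead is the distance from the TCP to the fingertips, in mm); z points along the fingers, y is the line along which they close (so a half turn about z gives the same grasp; the last joint's range is limited). The gripper opens to 88 mm and grips with 3 to 60 N. Pads are 18 mm wide; open, the fingers measure 123 mm over their backs; the gripper's body (75 mm by 187 mm) begins 45 mm behind the grasp point.
Start: joints at [-1.343, 0.313, 1.498, -0, 1.331, -0.223], TCP at [228.724, -472.564, 225.82] pointing down, gripper open.
Joint ranges: [-2.94, 2.94], [-0.97, 2.17], [0.19, 2.56], [-1.23, 4.37], [0.02, 3.11], [-2.88, 2.88]. Speed limits (rad/s): [2.39, 2.39, 3.01, 3.14, 3.14, 3.14].

## Interface

Orientations are given as a rotation vector (axis times angle).
In Python, from cell import manip gives the robot as it stands.
- The arm moves only by the shell command python3 -m inch 'ROWS'. ROWS is JSON, one flat list of numbers, 7 for each row, row after row: the shift along the tool's x, y, z in m, then the turn, a rotation vector about the tool's x, y, z in rad, then the opening, from 0 (shut) to 1 (fully open). In form: [x, y, z, rx, ry, rz, jaw, x, y, z, rx, ry, rz, jaw, ...]. A call has 1 to 12 rows; each row is the pose to reach, as a shift and turn from the pose commanded when the call began, along the tool's axes at that moment; what a row does not reach only later rows make up. A row lasts 1/12 s, in which the tool goes at most 41.7 mm and 7.16 degrees, less where a joint would pass 70% of its speed; a pose out of reach is approached as far as the arm can. A call with a gripper value outside its range is refused whole. The fingers move at their own pace and stop on an object; the grip force is fixed at half the most. Time passes only in rows, so rows that repeat a pose let the fingers close. It gives the time, the measured TCP pose, the force, the opening and the grip force at its end, in the units of the state.
- manip.sense(): the state, without advancing time (a new reading comes with each control period).
- manip.grab_frame(name): name is "scene" or "top"; returns (picture, depth): 384x512x3 uint8, red, green, blue; 384x512 float32, mm along the optical axis (not along the pixel's ray), 0 where there is no reading.
- manip.camera_params(name): a dict with "fx", "fy", "cx", "cy" (pixels), "R" (3x3) and "t" (3): a world point X has camera coordinates R X + t. Camera axes: x right, y down, z forward; pixel columns grow to the right and rows downward; lengths in mm; the calibration is good to about 2 mm. A picture is of the moment at which its call begins. camera_params takes no time and is no camera call.
- manip.close_job(): hands the job in; it is judged then, once.
Trained networks look in the newest picture that a camera, given by its name, has taken for a name from the list of things; names that differ only in an ending like _2 or _b are one class to them, and where a whole thing is asked for, a point or a joint stands for the part that bears it (a point fixed in the world has none). Each returns a list of dicts, best first, with "p" (0 to 1); they miss things now and then, are a little off and sometimes report something else, mostly with a low value. They report only what shows in the picture. A call takes as long as a camera call. They do not tell look-alikes from the thing itself.
- manip.search_frame(camera, name): "location" ([x, y, z] in mm, in world coordinates, good to about 4 mm: the middle of the surface that is visible of it).
- manip.trace(camera, name): "pixels" (384x512 bool, what is visible of it).
The state is a dict: "t": time; "q": joint angles; "joint_vel": joint speeds; "tau": joint torques, N m; "tcp_pos": TCP position; "tool_rot": TCP orientation; "ft_force": force on the tool from outside, world axes, zero at the start; "wrist_torque": the same for the moment, N m; "gripper_width": opening from 0.0 (shut) to 1.0 (fully open); "finger_force": force on a finger pad.
Only numpy, scipy, OpenCV 4.12 (cv2) and the standard library are available. Lean on these libraries where they do the work, as an engineer would, in place of code of your own. Each camera call takes 0.05 s, during which the arm holds its last target. There are 200 camera calls.

## Working session

There is one attempt and no reset: what is moved stays moved. The work goes in short steps, Python scripts to look and compute and a shell command to move; the robot and the scene stay as the last step left them, time stands still between calls to the robot, and variables do not carry over. Pictures are saved under pics/ and viewed, at most 10 in all, crops included, and the job is handed in when it is done.

```bash
ls; mkdir -p pics; cat > h.py <<'E'
import numpy as np, cv2
from cell import manip
from scipy.spatial.transform import Rotation as R
def px2w(cam,depth,mask=None):
    c=manip.camera_params(cam); v,u=np.mgrid[:384,:512]
    P=np.stack([(u-c['cx'])/c['fx']*depth,(v-c['cy'])/c['fy']*depth,depth],-1)
    return (P-np.array(c['t']))@np.array(c['R'])
E
python3 - <<'E'
from h import *
ims=[]
for n in ("scene","top"):
    im,d=manip.grab_frame(n); np.savez(f'{n}0.npz',im=im,d=d); ims.append(im)
    for k in ("box","cover","cover_grip","tray","jar","dark_bottle","stud_left","roof_edge"):
        for r in manip.search_frame(n,k)[:6]: print(n,k,np.round(r['location']),round(r['p'],2))
cv2.imwrite('pics/a.png',cv2.cvtColor(cv2.resize(ims[0],(800,600)),cv2.COLOR_RGB2BGR))
cv2.imwrite('pics/b.png',cv2.cvtColor(cv2.resize(ims[1],(800,600)),cv2.COLOR_RGB2BGR))
print(manip.sense())
E
```

```text
pics
scene box [584. -63.  38.] 0.72
scene cover [ 461. -305.    8.] 0.64
scene cover [583. -62.  36.] 0.56
scene cover_grip [ 462. -309.    4.] 0.86
scene tray [ 498. -462.   -0.] 0.69
scene tray [589. -60.  37.] 0.67
scene tray [ 546. -642.    4.] 0.56
scene jar [ 664. -344.   29.] 0.53
scene dark_bottle [ 663. -265.   33.] 0.52
scene dark_bottle [588. -61.  34.] 0.52
scene stud_left [587. -61.  40.] 0.91
scene roof_edge [584. -62.  35.] 0.74
top box [500.   6.  84.] 0.57
top cover [ 474. -296.    8.] 0.93
top tray [ 499. -462.    3.] 0.96
top tray [ 550. -647.    4.] 0.68
top dark_bottle [ 662. -251.   40.] 0.44
top stud_left [500.   8.  81.] 0.91
top roof_edge [502.   9.  78.] 0.94
{'t': 0.9, 'q': array([-1.34342927e+00,  3.12903700e-01,  1.49771034e+00,  5.38186760e-06,
        1.33100722e+00, -2.23406850e-01]), 'joint_vel': array([-0.00070231, -0.00029463,  0.00032613,  0.00070359, -0.00161774,
        0.00084261]), 'tau': array([ 6.81829406e-04, -4.02099717e+01, -2.52416986e+01,  6.94536092e-02,
        3.19437333e-02, -2.24250800e-05]), 'tcp_pos': array([ 228.70985299, -472.56452596,  225.81438652]), 'tool_rot': array([-3.06210712e+00, -7.02085908e-01, -8.12286723e-06]), 'ft_force': array([-0.3474945 ,  0.02042513, -0.50970224]), 'wrist_torque': array([0.03415658, 0.02921032, 0.03751088]), 'finger_force': 0.0, 'gripper_width': 1.0023836537539503}
```

View pics/a.png

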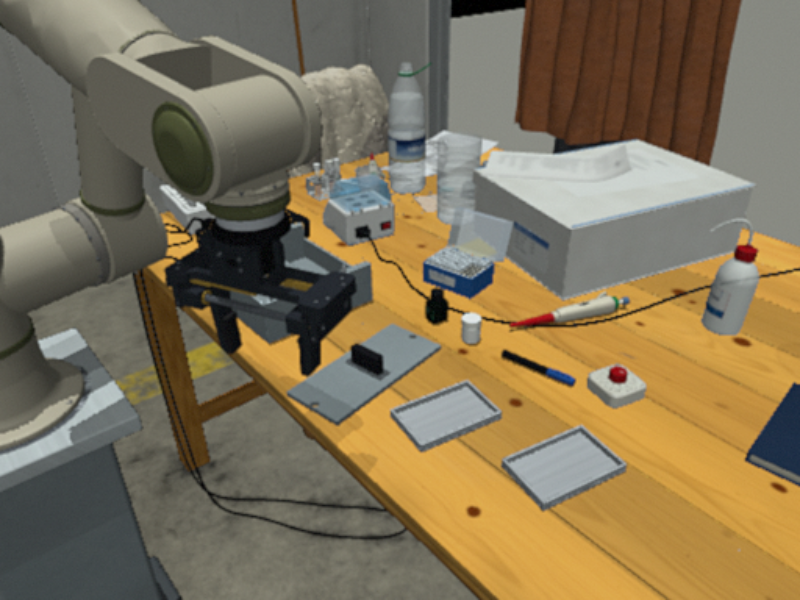

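View pics/b.png

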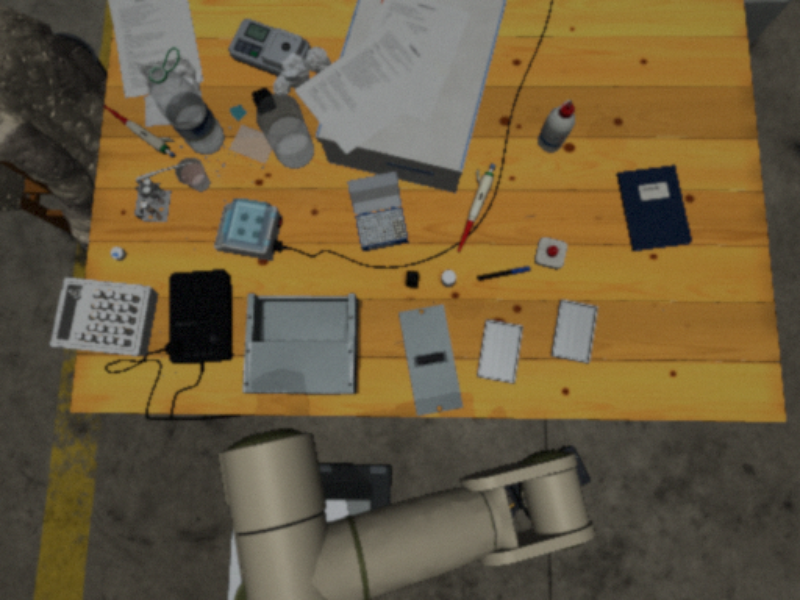

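Scene view: cover at (365,370), look-alike trays at (445,415) and (563,465), jar (470,328), bottle (437,305), box behind the gripper (300,290). Top view: box (300,345) with its mouth up-image, cover (430,360), trays (500,350) and (574,332). Candidates for the tray: (500,350) at y=-462 and (574,332) at y=-647; I choose the first, which lies farthest to the robot's left.

```bash
cat > meas.py <<'E'
from h import *
def rect(P,m):
    (c,s,a)=cv2.minAreaRect(P[m][:,:2].astype(np.float32)); return np.round(c,1),np.round(s,1),round(a,1),int(m.sum())
if __name__=='__main__':
    f=np.load('top0.npz'); im,d=f['im'],f['d']; P=px2w('top',d)
    z=P[...,2]; x=P[...,0]; y=P[...,1]
    print('table z',np.round(np.median(z[(x>350)&(x<450)&(abs(y+550)<30)]),1))
    big=lambda m:(lambda n,l,s,c: l==1+np.argmax(s[1:,4]))(*cv2.connectedComponentsWithStats(m.astype(np.uint8)))
    b=big((z>65)&(z<95)&(abs(x-500)<160)&(abs(y-6)<150)&(d>0)); print('roof+rails',rect(P,b),np.median(z[b]))
    ba=big((z>25)&(z<100)&(abs(x-500)<160)&(abs(y-6)<135)&(d>0)); print('box all',rect(P,ba))
    for k in ('cover','tray'):
        for r in manip.trace('top',k)[:3]:
            m=r['pixels']&(d>0); print(k,round(r['p'],2),rect(P,m),np.round(np.median(z[m]),1))
    g=big((z>25)&(z<60)&(abs(x-474)<60)&(abs(y+296)<60)); print('grip',rect(P,g),np.median(z[g]))
    for k in ('jar','dark_bottle'):
        for r in manip.trace('top',k)[:2]: print(k,round(r['p'],2),rect(P,r['pixels']))
    cv2.imwrite('pics/c.png',cv2.cvtColor(cv2.resize(im[170:280,140:400],None,fx=3,fy=3,interpolation=2),cv2.COLOR_RGB2BGR))
E
python3 meas.py
```

```text
table z -0.1
roof+rails (array([504.9,   6.6]), array([229.3, 254.3]), 0.2, 2649) 80.29231266461852
box all (array([506.2,   5.8]), array([230.6, 256.3]), 0.8, 2987)
cover 0.66 (array([ 477.2, -296. ]), array([255.4, 115.8]), 10.7, 2021) 8.4
tray 0.93 (array([ 498.9, -462.4]), array([ 89.5, 142.9]), 80.1, 903) 4.7
tray 0.7 (array([ 551.2, -644.1]), array([ 96.7, 148.9]), 77.0, 948) 4.5
grip (array([ 476.5, -296.2]), array([16.2, 59.7]), 11.0, 76) 41.550572886289345
jar 0.42 (array([ 668.4, -337.7]), array([30.8, 30.8]), 44.3, 75)
dark_bottle 0.28 (array([506.3, -52.9]), array([442., 262.]), 85.3, 4555)
```

View pics/c.png

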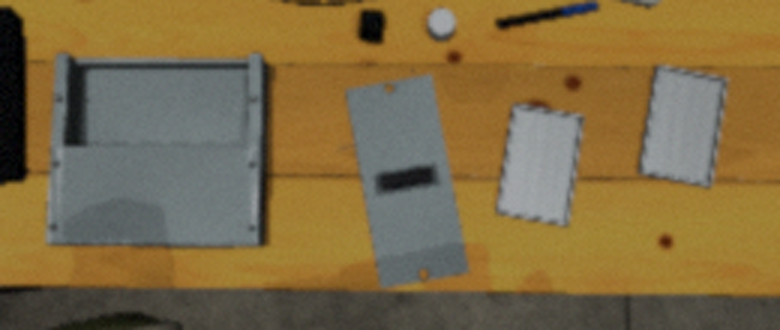

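The crop shows the chosen tray at (540,165), its look-alike at (683,125), the cover at (407,180) with its grip, and the box at (155,150) with the mouth away from the robot. Next I fit the poses more finely.

```bash
cat > fit.py <<'E'
from h import *
from scipy.optimize import minimize
def plane_xy(cam,z):
    c=manip.camera_params(cam); v,u=np.mgrid[:384,:512]
    Rm=np.array(c['R']); C=-Rm.T@np.array(c['t'])
    r=np.stack([(u-c['cx'])/c['fx'],(v-c['cy'])/c['fy'],np.ones(u.shape)],-1)@Rm
    s=(z-C[2])/r[...,2]; return (C+s[...,None]*r)[...,:2]
def rsd(p,x0,x1,y0,y1): return np.minimum.reduce([p[...,0]-x0,x1-p[...,0],p[...,1]-y0,y1-p[...,1]])
def fit(mask,z,x0,sd,rad=190,cam='top',w=2.):
    XY=plane_xy(cam,z); sel=np.hypot(*(XY-np.array(x0[:2])).transpose(2,0,1))<rad
    X=XY[sel]; M=mask[sel].astype(float)
    def cost(q):
        a=q[2]/100; c,s=np.cos(a),np.sin(a); d=X-q[:2]; p=np.stack([c*d[:,0]+s*d[:,1],-s*d[:,0]+c*d[:,1]],-1)
        return ((1/(1+np.exp(-sd(p)/w))-M)**2).sum()
    r=minimize(cost,[x0[0],x0[1],x0[2]*100],method='Nelder-Mead',options=dict(initial_simplex=[[x0[0]+a,x0[1]+b,x0[2]*100+c] for a,b,c in ((0,0,0),(6,0,0),(0,6,0),(0,0,4))],xatol=.02,fatol=.01,maxiter=400))
    return np.round([r.x[0],r.x[1],r.x[2]/100],3),round(r.fun,1)
def boxsd(p): return np.maximum.reduce([rsd(p,-115,0,-126,126),rsd(p,-115,115,-126,-110),rsd(p,-115,115,110,126)])
def coversd(p): return rsd(p,-55.5,55.5,-126,126)
def traysd(p): return rsd(p,-70,70,-45,45)
E
python3 - <<'E'
from fit import *
f=np.load('top0.npz'); im,d=f['im'],f['d']; P=px2w('top',d); z=P[...,2]
print('box', fit((z>66)&(z<97),80,[505,6.5,0.005],boxsd))
m=(z>4.5)&(z<60)&(abs(P[...,1]+296)<110)
print('cover depth',fit(m&(z<14),8,[477,-296,-1.383],lambda p:np.minimum(coversd(p),-rsd(p,-32,32,-10,10))))
hsv=cv2.cvtColor(im,cv2.COLOR_RGB2HSV); grey=hsv[...,1]<80
print('cover grey',fit(grey&(z<60),8,[477,-296,-1.383],coversd,150))
print('cover depth',fit(m,8,[477,-296,-1.383],coversd,150))
print('tray',fit(grey&(z<30),14,[499,-462,-.17],traysd,90))
# local z maps: inside of box mouth heights, studs
XY=plane_xy('top',80)
print('n>85', [tuple(np.round(p)) for p in P[(z>85)&(z<97)&(abs(P[...,1]-6)<140)&(abs(P[...,0]-505)<125)]][:20])
E
```

```text
box (array([5.05367e+02, 4.92500e+00, 6.00000e-03]), np.float64(90.7))
cover depth (array([ 477.366, -296.057,   -1.384]), np.float64(425.4))
cover grey (array([ 476.677, -296.057,   -1.383]), np.float64(326.3))
cover depth (array([ 476.565, -296.175,   -1.384]), np.float64(321.7))
tray (array([ 4.97272e+02, -4.62255e+02, -1.65000e-01]), np.float64(29.1))
n>85 [(np.float64(609.0), np.float64(131.0), np.float64(85.0)), (np.float64(600.0), np.float64(-110.0), np.float64(85.0)), (np.float64(590.0), np.float64(126.0), np.float64(86.0)), (np.float64(590.0), np.float64(122.0), np.float64(85.0)), (np.float64(581.0), np.float64(-110.0), np.float64(85.0)), (np.float64(568.0), np.float64(120.0), np.float64(88.0)), (np.float64(570.0), np.float64(-107.0), np.float64(86.0)), (np.float64(563.0), np.float64(126.0), np.float64(93.0)), (np.float64(563.0), np.float64(121.0), np.float64(96.0)), (np.float64(564.0), np.float64(121.0), np.float64(87.0)), (np.float64(565.0), np.float64(-115.0), np.float64(96.0)), (np.float64(559.0), np.float64(125.0), np.float64(95.0)), (np.float64(560.0), np.float64(123.0), np.float64(88.0)), (np.float64(561.0), np.float64(121.0), np.float64(85.0)), (np.float64(562.0), np.float64(-112.0), np.float64(94.0)), (np.float64(557.0), np.float64(120.0), np.float64(88.0)), (np.float64(553.0), np.float64(127.0), np.float64(87.0)), (np.float64(524.0), np.float64(122.0), np.float64(86.0)), (np.float64(527.0), np.float64(-108.0), np.float64(86.0)), (np.float64(516.0), np.float64(-119.0), np.float64(86.0))]
```

```bash
cat > go.py <<'E'
from h import *
BOX=np.array([505.3,5.0,0.0]); BY=.006
RB=R.from_euler('z',BY)
def slant(yaw,deg): # tool y = -frame y, fingertips down and back
    return R.from_euler('z',yaw)*R.from_euler('x',np.pi)*R.from_euler('y',-np.radians(deg))
def rel(pos,rot):
    s=manip.sense(); p=np.array(s['tcp_pos']); r=R.from_rotvec(s['tool_rot'])
    d=r.inv().apply(np.array(pos)-p); w=(r.inv()*rot).as_rotvec()
    print('shift m',np.round(d/1000,4),'rot',np.round(w,4),'rows>=',int(np.ceil(max(np.linalg.norm(d)/41.7,np.degrees(np.linalg.norm(w))/7.16))))
def inbox(p): return RB.inv().apply(np.array(p)-BOX)
def wbox(p): return BOX+RB.apply(p)
def st():
    s=manip.sense(); r=R.from_rotvec(s['tool_rot']); p=np.array(s['tcp_pos'])
    print('t',s['t'],'tcp',np.round(p,1),'box',np.round(inbox(p),1),'tip',np.round(inbox(p+17*r.as_matrix()[:,2]),1),'F',np.round(s['ft_force'],2),'w',round(s['gripper_width'],3),'ff',round(s['finger_force'],2))
    print('tool y',np.round(r.as_matrix()[:,1],3),'z',np.round(r.as_matrix()[:,2],3))
E
python3 - <<'E'
from go import *
st(); rel(wbox([90,12,150]),slant(BY,40))
E
```

```text
t 1.1 tcp [ 228.7 -472.6  225.8] box [-279.4 -475.9  225.8] tip [-279.4 -475.9  208.8] F [-0.17 -0.07 -0.56] w 1.0 ff 0.0
tool y [ 0.436 -0.9    0.   ] z [-0. -0. -1.]
shift m [ 0.5434 -0.2815  0.0758] rot [ 0.1552 -0.6864  0.4265] rows>= 15
```

```bash
python3 -m inch '[0.543,-0.2815,0.03,0.155,-0.686,0.4265,1,0.543,-0.2815,0.03,0.155,-0.686,0.4265,1,0.543,-0.2815,0.03,0.155,-0.686,0.4265,1,0.543,-0.2815,0.03,0.155,-0.686,0.4265,1,0.543,-0.2815,0.03,0.155,-0.686,0.4265,1,0.543,-0.2815,0.03,0.155,-0.686,0.4265,1,0.543,-0.2815,0.03,0.155,-0.686,0.4265,1,0.543,-0.2815,0.03,0.155,-0.686,0.4265,1,0.543,-0.2815,0.03,0.155,-0.686,0.4265,1,0.543,-0.2815,0.03,0.155,-0.686,0.4265,1,0.543,-0.2815,0.03,0.155,-0.686,0.4265,1,0.543,-0.2815,0.03,0.155,-0.686,0.4265,1]'
python3 - <<'E'
from go import *
st(); rel(wbox([90,12,150]),slant(BY,40))
E
```

```text
t: 2.1
tcp_pos: [519.1, -83.4, 201.9]
tool_rot: [2.95, 0.009, -1.073]
ft_force: [0.4, 0.0, -0.2]
gripper_width: 1.0
finger_force: 0.0
t 2.1 tcp [519.1 -83.4 201.9] box [ 13.3 -88.5 201.9] tip [  2.3 -88.5 188.9] F [ 0.37  0.05 -0.24] w 1.0 ff 0.0
tool y [ 0.006 -1.     0.   ] z [-0.643 -0.004 -0.766]
shift m [ 0.0922 -0.1005 -0.0096] rot [ 0.0003 -0.0003  0.0003] rows>= 4
```

```bash
python3 -m inch '[0.0922,-0.1005,-0.0096,0,0,0,1,0.0922,-0.1005,-0.0096,0,0,0,1,0.0922,-0.1005,-0.0096,0,0,0,1,0.0922,-0.1005,-0.0096,0,0,0,1,0.0922,-0.1005,-0.0096,0,0,0,1,0.0922,-0.1005,-0.0096,0,0,0,1]'
python3 - <<'E'
from go import *
st(); rel(wbox([-5,12,26.5]),slant(BY,40))
E
```

```text
t: 2.6
tcp_pos: [594.3, 15.5, 149.7]
tool_rot: [2.95, 0.01, -1.074]
ft_force: [-0.3, -0.1, -0.5]
gripper_width: 1.005
finger_force: 0.0
t 2.6 tcp [594.3  15.5 149.7] box [ 89.    9.9 149.7] tip [ 78.1   9.9 136.7] F [-0.26 -0.14 -0.5 ] w 1.005 ff 0.0
tool y [ 0.007 -1.     0.   ] z [-0.643 -0.005 -0.766]
shift m [ 0.0072 -0.0022  0.1548] rot [0.0007 0.0002 0.0003] rows>= 4
```

```bash
python3 -m inch '[0.0072,-0.0022,0.03,0,0,0,1,0.0072,-0.0022,0.06,0,0,0,1,0.0072,-0.0022,0.09,0,0,0,1,0.0072,-0.0022,0.11,0,0,0,1,0.0072,-0.0022,0.12,0,0,0,1,0.0072,-0.0022,0.127,0,0,0,1,0.0072,-0.0022,0.13,0,0,0,1,0.0072,-0.0022,0.133,0,0,0,1,0.0072,-0.0022,0.136,0,0,0,1,0.0072,-0.0022,0.138,0,0,0,1]'
python3 - <<'E'
from go import *
st(); rel(wbox([-5,12,26.5]),slant(BY,40))
E
```

```text
t: 3.43
tcp_pos: [511.4, 17.0, 40.0]
tool_rot: [2.951, 0.008, -1.072]
ft_force: [-0.5, -0.2, 0.3]
gripper_width: 0.999
finger_force: 0.0
t 3.4333 tcp [511.4  17.   40. ] box [ 6.2 11.9 40. ] tip [-4.7 11.9 26.9] F [-0.5  -0.2   0.31] w 0.999 ff 0.0
tool y [ 0.006 -1.     0.   ] z [-0.642 -0.004 -0.767]
shift m [ 0.     -0.0001  0.0175] rot [ 0.0001 -0.0014 -0.0004] rows>= 1
```

```bash
python3 -m inch '[0,0,0.0015,0,0,0,1,0,0,0.003,0,0,0,1,0,0,0.0045,0,0,0,1,0,0,0.006,0,0,0,1,0,0,0.006,0,0,0,1]'
python3 -m inch '[0,0,0.0015,0,0,0,1,0,0,0.003,0,0,0,1,0,0,0.0045,0,0,0,1,0,0,0.006,0,0,0,1,0,0,0.006,0,0,0,1]'
python3 - <<'E'
from go import *
st(); rel(wbox([-5,12,26.5]),slant(BY,40))
E
```

```text
t: 3.85
tcp_pos: [507.2, 17.3, 34.9]
tool_rot: [2.95, 0.009, -1.074]
ft_force: [0.6, 0.4, -0.5]
gripper_width: 1.005
finger_force: 0.0
t: 4.27
tcp_pos: [503.2, 17.2, 30.3]
tool_rot: [2.95, 0.009, -1.074]
ft_force: [0.1, 0.5, 0.8]
gripper_width: 1.001
finger_force: 0.0
t 4.2667 tcp [503.2  17.2  30.3] box [-2.  12.2 30.3] tip [-12.9  12.2  17.3] F [0.09 0.53 0.76] w 1.001 ff 0.0
tool y [ 0.006 -1.     0.   ] z [-0.643 -0.004 -0.766]
shift m [0.0001 0.0002 0.0049] rot [0.     0.0001 0.    ] rows>= 1
```

```bash
python3 -m inch '[0,0,0.0015,0,0,0,1,0,0,0.003,0,0,0,1,0,0,0.0045,0,0,0,1,0,0,0.0045,0,0,0,0.6,0,0,0.0045,0,0,0,0.6,0,0,0.0045,0,0,0,0,0,0,0.0045,0,0,0,0,0,0,0.0045,0,0,0,0,0,0,0.0045,0,0,0,0,0,0,0.0045,0,0,0,0,0,0,0.0045,0,0,0,0]'
python3 - <<'E'
from go import *
st()
E
```

```text
t: 5.18
tcp_pos: [500.6, 17.2, 27.1]
tool_rot: [2.95, 0.009, -1.073]
ft_force: [-0.0, -0.7, -0.2]
gripper_width: 0.419
finger_force: 0.0
t 5.1833 tcp [500.6  17.2  27.1] box [-4.6 12.2 27.1] tip [-15.5  12.2  14.1] F [-0.01 -0.72 -0.22] w 0.419 ff 0.0
tool y [ 0.006 -1.     0.   ] z [-0.642 -0.004 -0.766]
```

```bash
python3 -m inch '[0,0,0,0,0,0,0,0,0,0,0,0,0,0,0,0,0,0,0,0,0,0,0,0,0,0,0,0,0,0,0,0,0,0,0,0,0,0,0,0,0,0]'
```

```text
t: 5.68
tcp_pos: [500.6, 17.2, 27.1]
tool_rot: [2.95, 0.009, -1.073]
ft_force: [-0.2, 0.0, 0.5]
gripper_width: 0.003
finger_force: 0.0
```

```bash
python3 -m inch '[0,0,-0.02,0,0,0,1,0,0,-0.035,0,0,0,1,0,0.012,-0.035,0,0,0,1,0,0.024,-0.035,0,0,0,1,0,0.024,-0.035,0,0,0,1,0,0.024,-0.035,0,0,0,1,0,0.024,-0.035,0,0,0,1,0,0.024,-0.035,0,0,0,1,0,0.024,-0.033,0,0,0,1,0,0.024,-0.028,0,0,0,1,0,0.024,-0.023,0,0,0,1,0,0.024,-0.02,0,0,0,1]'
python3 - <<'E'
from go import *
st(); rel(wbox([-5,-12,26.5]),slant(BY,40))
E
```

```text
t: 6.68
tcp_pos: [512.9, -6.6, 41.7]
tool_rot: [2.95, 0.009, -1.075]
ft_force: [0.2, -0.4, -0.3]
gripper_width: 0.886
finger_force: 0.0
t 6.6833 tcp [512.9  -6.6  41.7] box [  7.5 -11.6  41.7] tip [ -3.4 -11.6  28.7] F [ 0.15 -0.44 -0.27] w 0.886 ff 0.0
tool y [ 0.006 -1.    -0.   ] z [-0.643 -0.004 -0.766]
shift m [0.0002 0.0004 0.0197] rot [0.     0.0006 0.0002] rows>= 1
```

```bash
python3 -m inch '[0,0,0.001,0,0,0,1,0,0,0.002,0,0,0,1,0,0,0.004,0,0,0,1,0,0,0.006,0,0,0,1,0,0,0.008,0,0,0,1,0,0,0.009,0,0,0,1]'
python3 -m inch '[0,0,0.0015,0,0,0,1,0,0,0.003,0,0,0,1,0,0,0.005,0,0,0,1,0,0,0.0065,0,0,0,1]'
python3 - <<'E'
from go import *
st(); rel(wbox([-6,-12,26.5]),slant(BY,40))
E
```

```text
t: 7.18
tcp_pos: [507.6, -6.8, 35.3]
tool_rot: [2.95, 0.009, -1.073]
ft_force: [-0.9, 0.4, 0.6]
gripper_width: 1.0
finger_force: 0.0
t: 7.52
tcp_pos: [503.5, -6.8, 30.4]
tool_rot: [2.95, 0.009, -1.073]
ft_force: [-0.3, -0.1, -0.0]
gripper_width: 1.004
finger_force: 0.0
t 7.5167 tcp [503.5  -6.8  30.4] box [ -1.9 -11.8  30.4] tip [-12.8 -11.8  17.3] F [-0.31 -0.07 -0.05] w 1.004 ff 0.0
tool y [ 0.006 -1.     0.   ] z [-0.643 -0.004 -0.766]
shift m [-0.0007  0.0002  0.0056] rot [ 0.0001 -0.0003 -0.    ] rows>= 1
```

```bash
python3 -m inch '[0,0,0.002,0,0,0,1,0,0,0.004,0,0,0,1,0,0,0.005,0,0,0,0,0,0,0.005,0,0,0,0,0,0,0.005,0,0,0,0,0,0,0.005,0,0,0,0,0,0,0.005,0,0,0,0,0,0,0.005,0,0,0,0,0,0,0.005,0,0,0,0,0,0,0.005,0,0,0,0,0,0,0.005,0,0,0,0,0,0,0.005,0,0,0,0]'
python3 -m inch '[0,0,0,0,0,0,0,0,0,0,0,0,0,0,0,0,0,0,0,0,0,0,0,0,0,0,0,0]'
python3 - <<'E'
from go import *
st()
E
```

```text
t: 8.52
tcp_pos: [500.4, -6.8, 26.7]
tool_rot: [2.95, 0.009, -1.073]
ft_force: [0.1, -0.6, -0.1]
gripper_width: 0.267
finger_force: 0.0
t: 8.85
tcp_pos: [500.4, -6.8, 26.7]
tool_rot: [2.95, 0.009, -1.073]
ft_force: [0.0, -0.2, -1.0]
gripper_width: 0.006
finger_force: 0.0
t 8.85 tcp [500.4  -6.8  26.7] box [ -4.9 -11.8  26.7] tip [-15.8 -11.8  13.7] F [ 0.05 -0.17 -1.  ] w 0.006 ff 0.0
tool y [ 0.006 -1.     0.   ] z [-0.642 -0.004 -0.766]
```

```bash
python3 -m inch '[0,0,-0.02,0,0,0,0.6,0,0,-0.045,0,0,0,1,0,0,-0.07,0,0,0,1,0,0,-0.07,0,0,0,1]'
python3 - <<'E'
from go import *
st(); rel(wbox([23,-14,71]),slant(BY,50))
E
```

```text
t: 9.18
tcp_pos: [548.3, -6.8, 83.3]
tool_rot: [2.953, 0.008, -1.062]
ft_force: [-0.0, -0.4, 0.1]
gripper_width: 0.285
finger_force: 0.0
t 9.1833 tcp [548.3  -6.8  83.3] box [ 42.9 -12.1  83.3] tip [ 32.1 -12.1  70.2] F [-0.04 -0.38  0.13] w 0.285 ff 0.0
tool y [ 0.006 -1.     0.001] z [-0.637 -0.005 -0.771]
shift m [-0.0075  0.0019  0.0221] rot [ 0.0011 -0.182  -0.0009] rows>= 2
```

```bash
python3 -m inch '[0,0.0019,0.004,0,-0.09,0,1,-0.0075,0.0019,0.015,0.001,-0.182,-0.001,1,-0.0075,0.0019,0.0221,0.001,-0.182,-0.001,1,-0.0075,0.0019,0.0221,0.001,-0.182,-0.001,1,-0.0075,0.0019,0.0221,0.001,-0.182,-0.001,1]'
python3 - <<'E'
from go import *
st()
s=50;c=np.cos(np.radians(s));n=np.sin(np.radians(s))
rel(wbox([-27+17*n,-14,28+17*c]),slant(BY,50));rel(wbox([-27+17*n,-14,14+17*c]),slant(BY,50))
E
```

```text
t: 9.6
tcp_pos: [525.3, -8.5, 68.0]
tool_rot: [2.842, 0.01, -1.335]
ft_force: [0.4, 1.0, -0.5]
gripper_width: 0.662
finger_force: 0.0
t 9.6 tcp [525.3  -8.5  68. ] box [ 19.9 -13.6  68. ] tip [  6.8 -13.6  57.1] F [ 0.38  0.99 -0.55] w 0.662 ff 0.0
tool y [ 0.006 -1.    -0.001] z [-0.769 -0.004 -0.639]
shift m [0.0008 0.0005 0.0446] rot [-0.0009  0.0054  0.0012] rows>= 2
shift m [0.0115 0.0005 0.0536] rot [-0.0009  0.0054  0.0012] rows>= 2
```

```bash
python3 -m inch '[0,0,0.01,0,0,0,1,0.0008,0.0005,0.02,0,0.003,0,1,0.0008,0.0005,0.03,0,0.003,0,1,0.0008,0.0005,0.04,0,0.003,0,1,0.0008,0.0005,0.0446,0,0.003,0,1,0.0008,0.0005,0.0446,0,0.003,0,1]'
python3 - <<'E'
from go import *
st()
s=50;c=np.cos(np.radians(s));n=np.sin(np.radians(s))
rel(wbox([-27+17*n,-14,14+17*c]),slant(BY,50))
E
```

```text
t: 10.1
tcp_pos: [491.4, -9.2, 39.5]
tool_rot: [2.844, 0.009, -1.331]
ft_force: [0.8, -0.4, -0.1]
gripper_width: 1.003
finger_force: 0.0
t 10.1 tcp [491.4  -9.2  39.5] box [-14.  -14.1  39.5] tip [-27.  -14.1  28.7] F [ 0.79 -0.45 -0.07] w 1.003 ff 0.0
tool y [ 0.006 -1.    -0.001] z [-0.768 -0.004 -0.641]
shift m [ 0.0112 -0.0001  0.0094] rot [-0.0009  0.0028  0.0009] rows>= 1
```

```bash
python3 -m inch '[0.0015,0,0.0013,0,0.001,0,1,0.003,0,0.0025,0,0.0028,0,1,0.0045,0,0.0038,0,0.0028,0,1,0.0056,0,0.0047,0,0.0028,0,1,0.0056,0,0.0047,0,0.0028,0,1]'
python3 -m inch '[0.0013,0,0.0011,0,0,0,1,0.0026,0,0.0022,0,0,0,1,0.0039,0,0.0033,0,0,0,1,0.0052,0,0.0044,0,0,0,1,0.0052,0,0.0044,0,0,0,1]'
python3 - <<'E'
from go import *
st()
E
```

```text
t: 10.52
tcp_pos: [491.6, -9.2, 31.5]
tool_rot: [2.845, 0.01, -1.329]
ft_force: [-0.3, 0.1, 0.1]
gripper_width: 0.994
finger_force: 0.0
t: 10.93
tcp_pos: [491.4, -9.2, 24.7]
tool_rot: [2.845, 0.009, -1.33]
ft_force: [-1.0, 0.3, -0.3]
gripper_width: 1.001
finger_force: 0.0
t 10.9333 tcp [491.4  -9.2  24.7] box [-14.  -14.1  24.7] tip [-27.  -14.1  13.8] F [-0.97  0.25 -0.34] w 1.001 ff 0.0
tool y [ 0.006 -1.    -0.001] z [-0.767 -0.004 -0.641]
```

```bash
python3 -m inch '[0,0,0,0,0,0,0,0,0,0,0,0,0,0,0,0,0,0,0,0,0,0,0,0,0,0,0,0,0,0,0,0,0,0,0,0,0,0,0,0,0,0,0,0,0,0,0,0,0,0,0,0,0,0,0,0,0,0,0,0,0,0,0,0,0,0,0,0,0,0]'
python3 -m inch '[0,0,0,0,0,0,0,0,0,0,0,0,0,0]'
```

```text
t: 11.77
tcp_pos: [491.6, -9.2, 25.1]
tool_rot: [2.845, 0.009, -1.329]
ft_force: [0.5, -0.2, 0.4]
gripper_width: 0.268
finger_force: 0.0
t: 11.93
tcp_pos: [491.6, -9.2, 25.0]
tool_rot: [2.845, 0.009, -1.329]
ft_force: [-0.3, 0.1, 0.4]
gripper_width: 0.122
finger_force: 0.0
```

```bash
python3 - <<'E'
from go import *
st()
c=manip.camera_params('scene'); print('cam pos box',inbox(-np.array(c['R']).T@np.array(c['t'])))
im,d=manip.grab_frame('scene'); np.savez('s1.npz',im=im,d=d)
im2,d2=manip.grab_frame('top'); np.savez('t1.npz',im=im2,d=d2)
a=cv2.resize(im[90:240,90:290],(800,600),interpolation=2)
cv2.imwrite('pics/d.png',cv2.cvtColor(a,cv2.COLOR_RGB2BGR))
E
```

```text
t 11.9333 tcp [491.6  -9.2  25. ] box [-13.8 -14.1  25. ] tip [-26.9 -14.1  14.1] F [-0.27  0.09  0.41] w 0.122 ff 0.0
tool y [ 0.006 -1.    -0.001] z [-0.767 -0.004 -0.642]
cam pos box [ -536.50703468 -1019.91367237   659.10798007]
```

View pics/d.png

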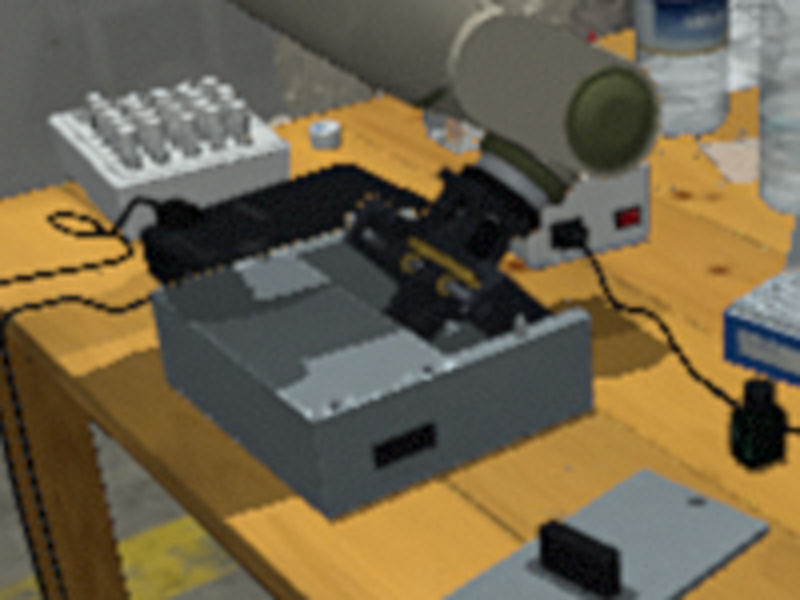

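The view shows the slanted gripper reaching in through the mouth at (440,270), its body between the rails; the bar cannot be seen. The bar was probably nudged towards the rear wall, where its end can be no deeper than x = -29, so I go in deeper at a flatter slant.

```bash
python3 -m inch '[-0.0038,0,-0.0032,0,0,0,1,-0.0077,0,-0.0064,0,0,0,1,-0.0115,0,-0.0096,0,0,0,1,-0.0115,0,-0.0096,0,0,0,1]'
cat >> go.py <<'E'
def tip(x,y,z,deg):
    a=np.radians(deg); rel(wbox([x+17*np.sin(a),y,z+17*np.cos(a)]),slant(BY,deg))
E
python3 - <<'E'
from go import *
st(); tip(-33,-14,29,58)
E
```

```text
t: 12.37
tcp_pos: [492.1, -9.3, 41.3]
tool_rot: [2.846, 0.009, -1.326]
ft_force: [-0.3, 0.2, -0.3]
gripper_width: 0.308
finger_force: 0.0
t 12.3667 tcp [492.1  -9.3  41.3] box [-13.3 -14.2  41.3] tip [-26.3 -14.2  30.3] F [-0.29  0.23 -0.26] w 0.308 ff 0.0
tool y [ 0.006 -1.    -0.001] z [-0.766 -0.004 -0.643]
shift m [-0.0009 -0.0002  0.0061] rot [-0.0005 -0.1404  0.0008] rows>= 2
```

```bash
python3 -m inch '[-0.001,0,0,0,-0.03,0,1,-0.002,0,0.001,0,-0.07,0,1,-0.002,0,0.003,0,-0.11,0,1,-0.002,0,0.005,0,-0.14,0,1,-0.002,0,0.005,0,-0.14,0,1,-0.002,0,0.005,0,-0.14,0,1,-0.002,0,0.005,0,-0.14,0,1,-0.002,0,0.005,0,-0.14,0,1]'
python3 - <<'E'
from go import *
st(); tip(-33,-14,14.5,58)
E
```

```text
t: 13.03
tcp_pos: [486.6, -9.3, 38.8]
tool_rot: [2.746, 0.009, -1.522]
ft_force: [-0.2, 0.4, -0.3]
gripper_width: 0.909
finger_force: 0.0
t 13.0333 tcp [486.6  -9.3  38.8] box [-18.8 -14.2  38.8] tip [-33.2 -14.2  29.8] F [-0.21  0.36 -0.3 ] w 0.909 ff 0.0
tool y [ 0.006 -1.    -0.001] z [-0.848 -0.005 -0.53 ]
shift m [ 0.0131 -0.0002  0.0079] rot [-0.0005  0.0002  0.0009] rows>= 1
```

```bash
python3 -m inch '[0,0,0,0,0,0,1,0.002,0,0.0012,0,0,0,1,0.004,0,0.0024,0,0,0,1,0.0055,0,0.0034,0,0,0,1,0.007,0,0.0043,0,0,0,1,0.007,0,0.0043,0,0,0,1]'
python3 -m inch '[0.0015,0,0.001,0,0,0,1,0.003,0,0.0019,0,0,0,1,0.0045,0,0.0028,0,0,0,1,0.0056,0,0.0034,0,0,0,1,0.0056,0,0.0034,0,0,0,1]'
python3 -m inch '[0,0,0,0,0,0,0,0,0,0,0,0,0,0,0,0,0,0,0,0,0,0,0,0,0,0,0,0,0,0,0,0,0,0,0]'
python3 - <<'E'
from go import *
st()
E
```

```text
t: 13.53
tcp_pos: [486.3, -9.2, 29.7]
tool_rot: [2.744, 0.009, -1.525]
ft_force: [0.6, 0.5, -0.1]
gripper_width: 1.0
finger_force: 0.0
t: 13.95
tcp_pos: [486.4, -9.2, 23.3]
tool_rot: [2.745, 0.009, -1.525]
ft_force: [0.5, 0.2, 1.0]
gripper_width: 1.002
finger_force: 0.0
t: 14.37
tcp_pos: [486.6, -9.2, 23.7]
tool_rot: [2.745, 0.009, -1.524]
ft_force: [-0.3, 0.5, -0.1]
gripper_width: 0.642
finger_force: 0.0
t 14.3667 tcp [486.6  -9.2  23.7] box [-18.8 -14.1  23.7] tip [-33.3 -14.1  14.7] F [-0.31  0.46 -0.13] w 0.642 ff 0.0
tool y [ 0.006 -1.    -0.001] z [-0.849 -0.004 -0.529]
```

```bash
for i in 1 2; do python3 -m inch '[0,0,0,0,0,0,0,0,0,0,0,0,0,0,0,0,0,0,0,0,0]'; done
python3 -m inch '[0,0,0,0,0,0,0]'
```

```text
t: 14.62
tcp_pos: [486.6, -9.2, 23.6]
tool_rot: [2.745, 0.009, -1.524]
ft_force: [-0.2, -0.4, 0.4]
gripper_width: 0.418
finger_force: 0.0
t: 14.87
tcp_pos: [486.6, -9.2, 23.6]
tool_rot: [2.745, 0.009, -1.524]
ft_force: [-0.3, -0.6, 0.0]
gripper_width: 0.19
finger_force: 0.0
t: 14.95
tcp_pos: [486.6, -9.2, 23.6]
tool_rot: [2.745, 0.009, -1.524]
ft_force: [-0.2, 0.8, -0.4]
gripper_width: 0.118
finger_force: 0.0
```

```bash
python3 -m inch '[-0.0045,0,-0.0028,0,0,0,1,-0.009,0,-0.0055,0,0,0,1,-0.0135,0,-0.0083,0,0,0,1,-0.0135,-0.014,-0.0083,0,0,0,1,-0.0135,-0.028,-0.0083,0,0,0,1,-0.0135,-0.028,-0.0083,0,0,0,1,-0.0135,-0.028,-0.0083,0,0,0,1,-0.0135,-0.028,-0.0083,0,0,0,1,-0.0135,-0.028,-0.0083,0,0,0,1,-0.0135,-0.028,-0.0083,0,0,0,1,-0.0135,-0.028,-0.0083,0,0,0,1]'
python3 -m inch '[0.0015,0,0.001,0,0,0,1,0.003,0,0.0019,0,0,0,1,0.0045,0,0.0028,0,0,0,1,0.006,0,0.0037,0,0,0,1,0.0075,0,0.0046,0,0,0,1]'
python3 - <<'E'
from go import *
st(); tip(-33,14,14.5,58)
E
```

```text
t: 15.87
tcp_pos: [486.3, 18.5, 39.4]
tool_rot: [2.745, 0.009, -1.525]
ft_force: [0.0, 0.9, -0.8]
gripper_width: 0.923
finger_force: 0.0
t: 16.28
tcp_pos: [486.3, 18.8, 30.4]
tool_rot: [2.745, 0.009, -1.525]
ft_force: [-0.4, -0.1, 0.4]
gripper_width: 0.999
finger_force: 0.0
t 16.2833 tcp [486.3  18.8  30.4] box [-18.9  13.9  30.4] tip [-33.3  13.9  21.4] F [-0.45 -0.05  0.38] w 0.999 ff 0.0
tool y [ 0.006 -1.    -0.001] z [-0.849 -0.004 -0.528]
shift m [ 0.006  -0.0001  0.0034] rot [-0.0007  0.0018  0.0012] rows>= 1
```

```bash
python3 -m inch '[0.0015,0,0.001,0,0,0,1,0.003,0,0.0019,0,0,0,1,0.0045,0,0.0028,0,0,0,1,0.006,0,0.0036,0,0,0,1,0.006,0,0.0036,0,0,0,1]'
python3 -m inch '[0,0,0,0,0,0,0,0,0,0,0,0,0,0,0,0,0,0,0,0,0,0,0,0,0,0,0,0]'
for i in 1 2 3; do python3 -m inch '[0,0,0,0,0,0,0,0,0,0,0,0,0,0]'|egrep 'force|width'; done
```

```text
t: 16.7
tcp_pos: [486.3, 18.8, 23.3]
tool_rot: [2.745, 0.009, -1.525]
ft_force: [-1.0, -0.7, -1.6]
gripper_width: 1.003
finger_force: 0.0
t: 17.03
tcp_pos: [486.5, 18.8, 23.8]
tool_rot: [2.745, 0.009, -1.524]
ft_force: [0.2, 0.4, 0.8]
gripper_width: 0.724
finger_force: 0.0
ft_force: [0.1, 1.1, 0.1]
gripper_width: 0.571
finger_force: 0.0
ft_force: [0.2, 0.1, 0.1]
gripper_width: 0.42
finger_force: 0.0
ft_force: [-0.5, -0.2, -0.4]
gripper_width: 0.268
finger_force: 0.0
```

```bash
for i in 1 2 3; do python3 -m inch '[0,0,0,0,0,0,0]'|egrep 'force|width|t:'; done
```

```text
t: 17.62
tool_rot: [2.745, 0.009, -1.524]
ft_force: [-0.0, 0.2, -0.3]
gripper_width: 0.192
finger_force: 0.0
t: 17.7
tool_rot: [2.745, 0.009, -1.524]
ft_force: [-0.6, -0.2, 0.6]
gripper_width: 0.115
finger_force: 0.0
t: 17.78
tool_rot: [2.745, 0.009, -1.524]
ft_force: [-1.0, -0.4, -0.4]
gripper_width: 0.043
finger_force: 0.0
```

```bash
python3 -c "
from cell import manip; print(manip.tips_ahead, [a for a in dir(manip) if a[0]!='_'])"
for i in 1 2 3; do python3 -m inch '[0.0015,0,0.001,0,0,0,0,0.0025,0,0.0016,0,0,0,0,0.0025,0,0.0016,0,0,0,0]'|egrep 'force|tcp'; done
```

```text
17.0 ['MotionError', 'camera_params', 'close_job', 'grab_frame', 'search_frame', 'sense', 'tips_ahead', 'trace']
tcp_pos: [486.3, 18.8, 20.4]
ft_force: [-0.8, -0.4, -0.6]
finger_force: 0.0
tcp_pos: [486.3, 18.8, 17.5]
ft_force: [0.1, 0.6, 0.4]
finger_force: 0.0
tcp_pos: [486.2, 18.8, 14.5]
ft_force: [0.2, 0.9, -0.5]
finger_force: 0.0
```

```bash
python3 - <<'E'
from go import *
st()
f=np.load('top0.npz'); P=px2w('top',f['d']); B=(P-BOX)
for x0 in (10,30,50,70,90): 
    m=(abs(B[...,0]-x0)<8)&(abs(B[...,1])<80)&(f['d']>0); print(x0,np.round(np.percentile(B[m][:,2],[10,50,90]),1))
im,d=manip.grab_frame('top'); np.savez('t2.npz',im=im,d=d)
im,d=manip.grab_frame('scene'); np.savez('s2.npz',im=im,d=d)
a=cv2.resize(np.load('t2.npz')['im'][165:265,140:260],(720,600),interpolation=2)
cv2.imwrite('pics/e.png',cv2.cvtColor(a,cv2.COLOR_RGB2BGR))
E
```

```text
t 18.5333 tcp [486.2  18.8  14.5] box [-19.   13.9  14.5] tip [-33.4  13.9   5.5] F [ 0.18  0.9  -0.49] w 0.005 ff 0.0
tool y [ 0.006 -1.    -0.001] z [-0.849 -0.004 -0.528]
10 [ 2.3  6.8 10.9]
30 [ 2.3  6.4 10.1]
50 [ 2.1  6.  10.7]
70 [ 2.9  5.9 11. ]
90 [ 2.5  6.1 10.1]
```

View pics/e.png

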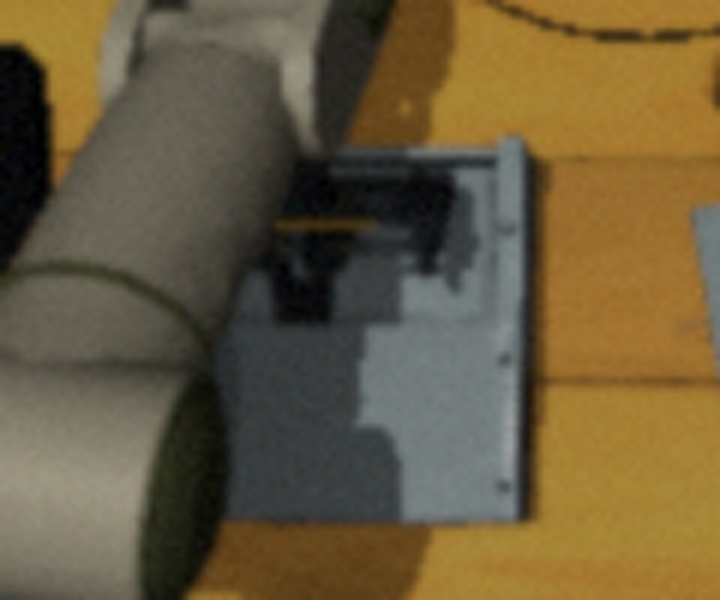

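The picture shows the closed fingers passing under the roof edge at about (305,320), centred as planned. I lower until I feel the floor.

```bash
for i in 1 2 3 4; do python3 -m inch '[0.0009,0,0.0005,0,0,0,0,0.0017,0,0.001,0,0,0,0]'|egrep 'force|tcp'; done
```

```text
tcp_pos: [486.4, 18.8, 12.8]
ft_force: [0.7, -0.1, -0.4]
finger_force: 0.0
tcp_pos: [486.5, 18.8, 10.7]
ft_force: [0.2, 0.3, 0.0]
finger_force: 0.0
tcp_pos: [486.5, 18.8, 8.7]
ft_force: [0.1, -0.1, 0.2]
finger_force: 0.0
tcp_pos: [486.5, 18.8, 7.3]
ft_force: [0.8, 0.4, 7.3]
finger_force: 3.6
```

```bash
python3 -m inch '[-0.005,0,-0.003,0,0,0,0,-0.012,0,-0.0075,0,0,0,0.5,-0.019,0,-0.012,0,0,0,1,-0.019,0,-0.012,0,0,0,1]'
python3 - <<'E'
from go import *
st(); tip(-18,14,24,45)
E
```

```text
t: 19.63
tcp_pos: [487.5, 18.7, 31.3]
tool_rot: [2.747, 0.009, -1.52]
ft_force: [0.8, 0.2, 0.8]
gripper_width: 0.209
finger_force: 0.0
t 19.6333 tcp [487.5  18.7  31.3] box [-17.7  13.8  31.3] tip [-32.1  13.8  22.2] F [0.84 0.18 0.77] w 0.209 ff 0.0
tool y [ 0.006 -1.    -0.001] z [-0.847 -0.005 -0.531]
shift m [ 0.0022 -0.0002 -0.0124] rot [-0.0005  0.2253  0.0007] rows>= 2
```

```bash
python3 -m inch '[0,0,-0.004,0,0.06,0,1,0.001,0,-0.008,0,0.12,0,1,0.002,0,-0.0124,0,0.18,0,1,0.0022,0,-0.0124,0,0.225,0,1,0.0022,0,-0.0124,0,0.225,0,1,0.0022,0,-0.0124,0,0.225,0,1,0.0022,0,-0.0124,0,0.225,0,1,0.0022,0,-0.0124,0,0.225,0,1]'
python3 - <<'E'
from go import *
st(); tip(-18,14,12,45); tip(-18,14,4,45)
E
```

```text
t: 20.3
tcp_pos: [498.2, 18.8, 33.6]
tool_rot: [2.898, 0.01, -1.209]
ft_force: [1.0, -0.9, -0.3]
gripper_width: 0.812
finger_force: 0.0
t 20.3 tcp [498.2  18.8  33.6] box [-7.  13.9 33.6] tip [-19.1  13.9  21.6] F [ 0.97 -0.86 -0.31] w 0.812 ff 0.0
tool y [ 0.006 -1.    -0.001] z [-0.711 -0.003 -0.703]
shift m [ 0.0075 -0.0001  0.006 ] rot [-0.001   0.0052  0.001 ] rows>= 1
shift m [ 0.0132 -0.0001  0.0116] rot [-0.001   0.0052  0.001 ] rows>= 1
```

```bash
python3 -m inch '[0,0,0,0,0,0,1,0,0,0,0,0,0,1,0.0014,0,0.0014,0,0,0,1,0.0028,0,0.0028,0,0,0,1,0.0042,0,0.0042,0,0,0,1]'|egrep 'force|tcp|width'
for i in 1 2 3 4 ; do python3 -m inch '[0.001,0,0.001,0,0,0,1,0.0021,0,0.0021,0,0,0,1]'|egrep 'force|tcp'; done
```

```text
tcp_pos: [498.3, 18.9, 27.8]
ft_force: [-0.2, -0.8, -0.6]
gripper_width: 0.998
finger_force: 0.0
tcp_pos: [498.3, 18.8, 24.9]
ft_force: [-0.3, -0.1, -0.1]
finger_force: 0.0
tcp_pos: [498.4, 18.8, 22.0]
ft_force: [0.7, 0.1, -0.1]
finger_force: 0.0
tcp_pos: [498.3, 18.8, 19.1]
ft_force: [-0.3, -0.4, 0.1]
finger_force: 0.0
tcp_pos: [498.3, 18.8, 16.1]
ft_force: [-0.6, -0.4, -0.0]
finger_force: 0.0
```

```bash
python3 -m inch '[0.001,0,0.001,0,0,0,1,0.0018,0,0.0018,0,0,0,1,0.0018,0,0.0018,0,0,0,1]'|egrep 'force|tcp|width'
python3 -m inch '[0,0,0,0,0,0,0,0,0,0,0,0,0,0,0,0,0,0,0,0,0,0,0,0,0,0,0,0,0,0,0,0,0,0,0,0,0,0,0,0,0,0,0,0,0,0,0,0,0]'|egrep 'force|tcp|width'
for i in 1 2 3; do python3 -m inch '[0,0,0,0,0,0,0]'|egrep 'force|width|t:'; done
```

```text
tcp_pos: [498.2, 18.9, 13.4]
ft_force: [-0.9, 0.0, 0.5]
gripper_width: 0.999
finger_force: 0.0
tcp_pos: [498.3, 18.9, 13.7]
ft_force: [-0.0, -0.4, 0.2]
gripper_width: 0.495
finger_force: 0.0
t: 22.3
tool_rot: [2.899, 0.01, -1.207]
ft_force: [-0.6, 0.5, 1.1]
gripper_width: 0.423
finger_force: 0.0
t: 22.38
tool_rot: [2.899, 0.01, -1.207]
ft_force: [-0.6, 0.1, -0.0]
gripper_width: 0.345
finger_force: 0.0
t: 22.47
tool_rot: [2.899, 0.01, -1.207]
ft_force: [0.2, 0.3, 0.0]
gripper_width: 0.266
finger_force: 0.0
```

```bash
for i in 1 2; do python3 -m inch '[0,0,0,0,0,0,0]'|egrep 'force|width|t:'; done
```

```text
t: 22.55
tool_rot: [2.899, 0.009, -1.207]
ft_force: [0.4, -0.2, 0.1]
gripper_width: 0.188
finger_force: 0.0
t: 22.63
tool_rot: [2.899, 0.01, -1.207]
ft_force: [-0.3, 0.4, -0.3]
gripper_width: 0.121
finger_force: 0.0
```

```bash
python3 -m inch '[-0.005,0,-0.005,0,0,0,0.3,-0.01,0,-0.01,0,0,0,1,-0.014,0.01,-0.014,0,0,0,1,-0.014,0.02,-0.014,0,0,0,1,-0.014,0.028,-0.014,0,0,0,1,-0.014,0.028,-0.014,0,0,0,1,-0.014,0.028,-0.014,0,0,0,1,-0.014,0.028,-0.014,0,0,0,1,-0.014,0.028,-0.014,0,0,0,1,-0.014,0.028,-0.014,0,0,0,1,-0.011,0.028,-0.011,0,0,0,1,-0.009,0.028,-0.009,0,0,0,1]'|egrep 'force|tcp|width'
python3 -m inch '[0.0012,0,0.0012,0,0,0,1,0.0024,0,0.0024,0,0,0,1,0.0036,0,0.0036,0,0,0,1]'|egrep 'force|tcp|width'
python3 -m inch '[0.0012,0,0.0012,0,0,0,1,0.0024,0,0.0024,0,0,0,1,0.0036,0,0.0036,0,0,0,1]'|egrep 'force|tcp|width'
```

```text
tcp_pos: [498.5, -9.0, 25.9]
ft_force: [0.7, -0.5, -0.0]
gripper_width: 0.99
finger_force: 0.0
tcp_pos: [498.5, -9.1, 21.0]
ft_force: [0.1, -0.7, 0.2]
gripper_width: 0.998
finger_force: 0.0
tcp_pos: [498.5, -9.2, 16.1]
ft_force: [0.1, 0.0, 0.6]
gripper_width: 0.998
finger_force: 0.0
```

```bash
python3 - <<'E'
from go import *
st(); tip(-19,-14,1.5,45)
E
```

```text
t 24.1333 tcp [498.5  -9.2  16.1] box [ -6.9 -14.1  16.1] tip [-19.  -14.1   4.1] F [0.08 0.01 0.63] w 0.998 ff 0.0
tool y [ 0.006 -1.    -0.001] z [-0.71  -0.003 -0.705]
shift m [ 0.0017 -0.0001  0.0018] rot [-0.0009  0.0035  0.0009] rows>= 1
```

```bash
python3 -m inch '[0.001,0,0.001,0,0,0,1,0.002,0,0.002,0,0,0,0.3,0.002,0,0.002,0,0,0,0,0.002,0,0.002,0,0,0,0,0.002,0,0.002,0,0,0,0,0.002,0,0.002,0,0,0,0,0.002,0,0.002,0,0,0,0,0.002,0,0.002,0,0,0,0]'|egrep 'force|tcp|width'
for i in 1 2 3 4 5; do python3 -m inch '[0,0,0,0,0,0,0]'|egrep 'force|width|t:'; done
```

```text
tcp_pos: [498.5, -9.1, 13.4]
ft_force: [-1.2, -0.4, -0.4]
gripper_width: 0.495
finger_force: 0.0
t: 24.88
tool_rot: [2.899, 0.01, -1.207]
ft_force: [0.1, 1.0, 0.3]
gripper_width: 0.424
finger_force: 0.0
t: 24.97
tool_rot: [2.899, 0.01, -1.207]
ft_force: [-0.3, -1.0, 0.1]
gripper_width: 0.343
finger_force: 0.0
t: 25.05
tool_rot: [2.899, 0.01, -1.207]
ft_force: [0.5, 0.6, -0.2]
gripper_width: 0.268
finger_force: 0.0
t: 25.13
tool_rot: [2.899, 0.01, -1.207]
ft_force: [-0.7, 0.7, -1.3]
gripper_width: 0.192
finger_force: 0.0
t: 25.22
tool_rot: [2.899, 0.01, -1.207]
ft_force: [0.3, 0.2, -1.1]
gripper_width: 0.112
finger_force: 0.0
```

```bash
python3 - <<'E'
from go import *
st()
f=np.load('t2.npz'); P=px2w('top',f['d']); B=RB.inv().apply((P-BOX).reshape(-1,3)).reshape(P.shape)
for x0 in range(-6,70,4):
    m=(abs(B[...,0]-x0)<2.5)&(f['d']>0)
    row=[]
    for y0 in range(-80,90,6):
        k=m&(abs(B[...,1]-y0)<3); row.append('%3d'%np.median(B[k][:,2]) if k.sum() else '  .')
    print('%3d'%x0,' '.join(row))
E
```

```text
t 25.2167 tcp [498.5  -9.2  13.4] box [ -6.9 -14.1  13.4] tip [-19.  -14.1   1.4] F [ 0.28  0.15 -1.07] w 0.112 ff 0.0
tool y [ 0.006 -1.    -0.001] z [-0.71  -0.003 -0.705]
 -6  81  80  81  80  79  79  80  83  77  80  77  79 318 345 218 363  85 229 380 383 387 383 386 387 386 386   . 369 358
 -2  79  79  79  79  79  80  79  76  76  80  77  78 317 341 353 365  79 375 377 379  80 382 230 383 383 378 374 367   .
  2  77  78  75  79  77  80  78  76  76   .  78 196 322 345 356 363 367 375 376 377 380 382 382 379 376 374 368 364   .
  6   .   .   .   .   .   .   .   .   .   .   . 308 320 338 347 359 365 367 372 374 377 378 376 375 373 368 367 361   .
 10   6   7   4   7   .   7   7   5  11   7   7 157 319 335 345 356 357 205 368 370 372 373 371 371 368 367 363 359 347
 14  10   8   5   7   1   6   8   5  11   5   7 298 309 332 345 354 202 361 364 368 369 367 365 368 367 361 359 348   .
 18   4   6   6   8   2   4   5   5   5   5   5 287 313 327 339 345 354 356 360 364 365 365 364 186 361 361 356 347   .
 22   4   3   3   8   3   9   3   7   3   6   3 285 316  53 336  53 350 354 206 358 36
[... 653 characters left out ...]
  84  85   7  44  84   6  87 268  96 307 317 323 332 217 338 340 341 340 339 336 335 331 327 315   .
 50  10  79  51  95   .   6   7   3   6   9 256 246 194 311 316 325 331 331 335 337 339 338 339 334 330 325 318 315   .
 54  90  55  27 100   .   .   .   .   .   . 256 279 296 309  91 322 322 329 335 336 335 334 332 328 327 324 319   .   .
 58  56  54  44 105 103   .   .   .  87  85 255 279 295 300 315 316 322  81 327 330 331 331 330 324 323 318 311   .   .
 62  11 103 106 106 107  97  47  84  87  90  92  90 293 193  93 309 310  87 323 326 328 328 325 317 319   . 309   .   .
 66  59  65 109 104 104  98  51  46  44  96  98 266 284 296 199 311 310 318 321 323 323 323 324 318 311 306   . 289   .
```

```bash
python3 - <<'E'
from go import *
c=manip.camera_params('scene')
p=np.array([228.7,-472.56,225.8]); r=R.from_rotvec([-3.0621,-.7021,0]).as_matrix()
im=cv2.cvtColor(np.load('scene0.npz')['im'],cv2.COLOR_RGB2BGR); im=cv2.resize(im[100:260,90:250],None,fx=3.75,fy=3.75,interpolation=2)
def pr(X):
    q=np.array(c['R'])@X+c['t']; return (np.array([q[0]/q[2]*c['fx']+c['cx']-90,q[1]/q[2]*c['fy']+c['cy']-100])*3.75).astype(int),q[2]
for s in (1,-1):
  for y in (44,61):
    for x in (-9,9):
        for z,col in ((17,(0,0,255)),(-2,(0,255,0)),(-47,(255,0,0))):
            u,dd=pr(p+r@[x,s*y,z]); cv2.circle(im,tuple(map(int,u)),3,col,-1)
            if x==9 and y==44: print(s,z,u,dd)
cv2.imwrite('pics/f.png',im)
E
```

```text
1 17 [410 551] 722.7449678017338
1 -2 [406 517] 713.0226207686514
1 -47 [397 434] 689.9960093745093
-1 17 [250 504] 754.8436129589165
-1 -2 [245 471] 745.1212659258345
-1 -47 [231 390] 722.0946545316922
```

View pics/f.png

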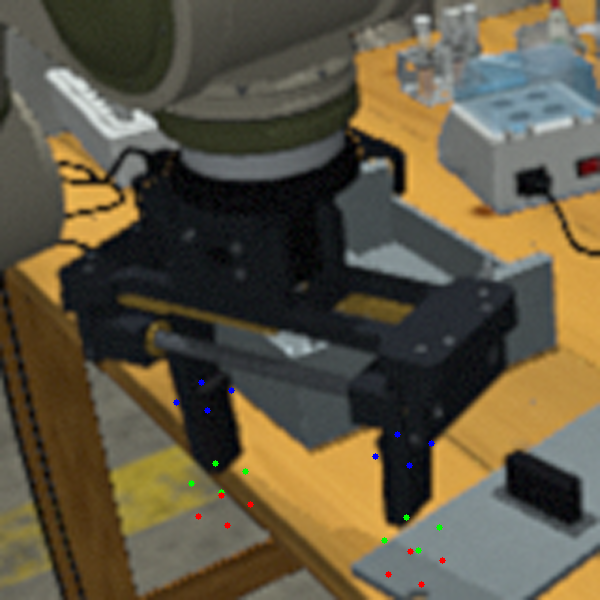

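The overlay shows the real fingertips at (218,470) and (408,525), right at the green marks: they end about 3 mm behind the reported TCP, not 17 mm ahead of it. My earlier tries were therefore too high and too shallow, so I redo it with that offset.

```bash
cat >> go.py <<'E'
L=-3.
def tip(x,y,z,deg):
    a=np.radians(deg); rel(wbox([x+L*np.sin(a),y,z+L*np.cos(a)]),slant(BY,deg))
E
python3 - <<'E'
from go import *
tip(-10,-14,31,45); tip(-19,-14,31,45); tip(-19,-14,11,45)
E
```

```text
shift m [-0.0147 -0.0001 -0.0072] rot [-0.0009  0.0035  0.0009] rows>= 1
shift m [-0.021  -0.0001 -0.0008] rot [-0.0009  0.0035  0.0009] rows>= 1
shift m [-0.0068 -0.0001  0.0133] rot [-0.0009  0.0035  0.0009] rows>= 1
```

```bash
python3 -m inch '[-0.0147,0,-0.0072,0,0.0035,0,0.3,-0.0147,0,-0.0072,0,0.0035,0,1,-0.021,0,-0.0008,0,0.0035,0,1,-0.021,0,-0.0008,0,0.0035,0,1,-0.021,0,-0.0008,0,0.0035,0,1,-0.021,0,-0.0008,0,0.0035,0,1,-0.021,0,-0.0008,0,0.0035,0,1,-0.021,0,-0.0008,0,0.0035,0,1,-0.021,0,-0.0008,0,0.0035,0,1,-0.019,0,0.0012,0,0.0035,0,1,-0.0175,0,0.0027,0,0.0035,0,1,-0.016,0,0.0042,0,0.0035,0,1]'|egrep 'force|tcp|width'
for i in 1 2 3; do python3 -m inch '[0.001,0,0.001,0,0,0,1,0.0021,0,0.0021,0,0,0,1]'|egrep 'force|tcp|width'; done
```

```text
tcp_pos: [484.2, -9.2, 21.4]
ft_force: [0.5, 0.2, 0.3]
gripper_width: 0.991
finger_force: 0.0
tcp_pos: [484.2, -9.2, 18.6]
ft_force: [-1.2, 0.5, -0.7]
gripper_width: 0.999
finger_force: 0.0
tcp_pos: [484.3, -9.2, 15.7]
ft_force: [0.6, 0.3, -0.7]
gripper_width: 0.998
finger_force: 0.0
tcp_pos: [484.3, -9.2, 12.7]
ft_force: [1.0, -0.0, -1.1]
gripper_width: 0.998
finger_force: 0.0
```

```bash
python3 -m inch '[0.001,0,0.001,0,0,0,1,0.0018,0,0.0018,0,0,0,1]'|egrep 'force|tcp|width'
python3 -m inch '[0,0,0,0,0,0,0,0,0,0,0,0,0,0,0,0,0,0,0,0,0,0,0,0,0,0,0,0,0,0,0,0,0,0,0,0,0,0,0,0,0,0,0,0,0,0,0,0,0,0,0,0,0,0,0,0]'|egrep 'force|tcp|width'
for i in 1 2 ; do python3 -m inch '[0,0,0,0,0,0,0,0,0,0,0,0,0,0]'|egrep 'force|width|t:'; done
```

```text
tcp_pos: [484.2, -9.2, 10.2]
ft_force: [-0.3, -0.2, 0.2]
gripper_width: 0.998
finger_force: 0.0
tcp_pos: [484.2, -9.3, 10.3]
ft_force: [0.2, -0.2, 1.4]
gripper_width: 0.418
finger_force: 0.3
t: 27.72
tool_rot: [2.901, 0.009, -1.202]
ft_force: [0.1, -0.2, -0.3]
gripper_width: 0.267
finger_force: 0.3
t: 27.88
tool_rot: [2.901, 0.009, -1.202]
ft_force: [0.9, -0.4, 3.4]
gripper_width: 0.114
finger_force: 5.1
```

```bash
python3 -m inch '[0,0,0,0,0,0,0]'; python3 -m inch '[0,0,0,0,0,0,0,0,0,0,0,0,0,0]'
```

```text
t: 27.97
tcp_pos: [484.5, -9.4, 10.9]
tool_rot: [2.901, 0.009, -1.201]
ft_force: [3.9, -1.1, 9.0]
gripper_width: 0.038
finger_force: 13.2
t: 28.13
tcp_pos: [485.1, -9.6, 11.3]
tool_rot: [2.902, 0.009, -1.198]
ft_force: [4.3, -1.5, 7.5]
gripper_width: 0.002
finger_force: 12.0
```

```bash
python3 -m inch '[-0.006,0,-0.006,0,0,0,0.4,-0.01,0,-0.01,0,0,0,1,-0.01,0,-0.01,0,0,0,1,-0.01,0,-0.01,0,0,0,1,-0.01,0,-0.01,0,0,0,1,-0.01,0,-0.01,0,0,0,1,-0.01,0,-0.01,0,0,0,1,-0.008,0,-0.008,0,0,0,1,-0.006,0,-0.006,0,0,0,1,-0.003,0,-0.003,0,0,0,1,0,0,0,0,0,0,1,0.001,0,0.001,0,0,0,1]'|egrep 'force|tcp|width'
for i in 1 2 3; do python3 -m inch '[0.001,0,0.001,0,0,0,1,0.0018,0,0.0018,0,0,0,1]'|egrep 'force|tcp'; done
```

```text
tcp_pos: [483.9, -9.2, 8.0]
ft_force: [-0.4, -0.2, -0.2]
gripper_width: 0.888
finger_force: 0.0
tcp_pos: [484.2, -9.2, 6.1]
ft_force: [-0.8, 0.1, -0.3]
finger_force: 0.0
tcp_pos: [484.3, -9.2, 3.8]
ft_force: [0.5, 0.6, 3.2]
finger_force: 1.7
tcp_pos: [484.3, -9.3, 3.0]
ft_force: [-0.7, 0.4, 20.2]
finger_force: 9.9
```

```bash
python3 -m inch '[-0.0021,0,-0.0021,0,0,0,1,-0.0042,0,0,0,0,0,1,-0.0063,0,0.0021,0,0,0,0,-0.0063,0,0.0021,0,0,0,0,-0.0063,0,0.0021,0,0,0,0,-0.0063,0,0.0021,0,0,0,0,-0.0063,0,0.0021,0,0,0,0]'|egrep 'force|tcp|width'
for i in 1 2 3; do python3 -m inch '[0,0,0,0,0,0,0,0,0,0,0,0,0,0]'|egrep 'force|width|t:|tcp'; done
```

```text
tcp_pos: [478.3, -9.3, 4.1]
ft_force: [0.9, -0.9, 1.1]
gripper_width: 0.644
finger_force: 0.5
t: 30.38
tcp_pos: [478.3, -9.3, 4.2]
tool_rot: [2.901, 0.01, -1.202]
ft_force: [-0.1, 1.0, -0.2]
gripper_width: 0.495
finger_force: 0.5
t: 30.55
tcp_pos: [478.3, -9.2, 4.2]
tool_rot: [2.901, 0.01, -1.202]
ft_force: [-0.0, -0.2, 1.3]
gripper_width: 0.349
finger_force: 0.8
t: 30.72
tcp_pos: [478.3, -9.2, 4.2]
tool_rot: [2.901, 0.01, -1.202]
ft_force: [-0.5, -0.7, 0.9]
gripper_width: 0.242
finger_force: 27.1
```

```bash
python3 -m inch '[0,0,0,0,0,0,0.33,0,0,0,0,0,0,0.33,-0.0018,0,-0.0018,0,0,0,0.33,-0.0018,0,-0.0018,0,0,0,0,-0.0018,0,-0.0018,0,0,0,0,-0.0018,0,-0.0018,0,0,0,0,-0.0018,0,-0.0018,0,0,0,0]'|egrep 'force|tcp|width'
python3 -m inch '[0.005,0,-0.005,0,0,0,0,0.012,0,-0.012,0,0,0,0,0.021,0,-0.021,0,0,0,0,0.023,0,-0.035,0,0,0,0,0.023,0,-0.042,0,0,0,0,0.023,0,-0.042,0,0,0,0]'
python3 - <<'E'
from go import *
st()
E
```

```text
tcp_pos: [478.5, -9.4, 7.1]
ft_force: [0.7, 0.3, 3.7]
gripper_width: 0.214
finger_force: 27.1
t: 31.8
tcp_pos: [525.2, -9.1, 20.6]
tool_rot: [2.902, 0.009, -1.198]
ft_force: [0.0, 0.1, -0.9]
gripper_width: 0.197
finger_force: 27.9
t 31.8 tcp [525.2  -9.1  20.6] box [ 19.8 -14.2  20.6] tip [  7.8 -14.2   8.5] F [ 0.05  0.14 -0.85] w 0.197 ff 27.86
tool y [ 0.006 -1.    -0.001] z [-0.705 -0.004 -0.709]
```

```bash
python3 -m inch '[-0.004,0,-0.01,0,0,0,0,-0.01,0,-0.018,0,0,0,0,0,0,-0.03,0,0,0,0,0.014,0,-0.042,0,0,0,0,0.018,0,-0.05,0,0,0,0,0.018,0,-0.05,0,0,0,0]'
python3 - <<'E'
from go import *
st()
im,d=manip.grab_frame('top'); np.savez('t3.npz',im=im,d=d)
im2,d2=manip.grab_frame('scene'); np.savez('s3.npz',im=im2,d=d2)
a=cv2.resize(im[165:265,140:260],(480,400),interpolation=2);b=cv2.resize(im2[100:220,90:210],(400,400),interpolation=2)
cv2.imwrite('pics/g.png',cv2.cvtColor(np.hstack([a[:,:400],b]),cv2.COLOR_RGB2BGR))
E
```

```text
t: 32.3
tcp_pos: [573.3, -8.8, 43.6]
tool_rot: [2.902, 0.009, -1.199]
ft_force: [-0.4, -0.4, 1.2]
gripper_width: 0.001
finger_force: 0.0
t 32.3 tcp [573.3  -8.8  43.6] box [ 68.  -14.2  43.6] tip [ 56.  -14.2  31.6] F [-0.39 -0.39  1.17] w 0.001 ff 0.0
tool y [ 0.006 -1.    -0.001] z [-0.706 -0.004 -0.708]
```

View pics/g.png

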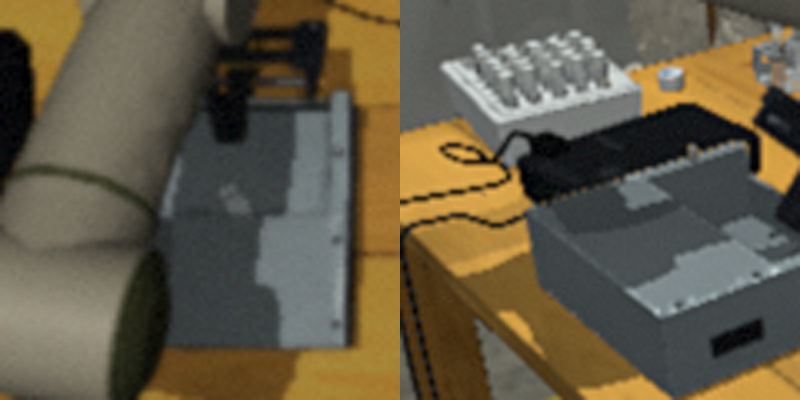

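The bar slipped off the tips, but its end now shows beyond the roof edge at (232,195) in the left panel. I measure it.

```bash
python3 - <<'E'
from fit import *
from go import *
f=np.load('t3.npz'); g=cv2.cvtColor(f['im'],cv2.COLOR_RGB2GRAY).astype(int)
XY=plane_xy('top',22.)
print(g[206:222,190:210])
B=RB.inv().apply(np.c_[(XY-BOX[:2]).reshape(-1,2),np.zeros(XY.shape[0]*XY.shape[1])]).reshape(384,512,3)
print(np.round(B[206:222:3,195:205:3,:2]).tolist())
st(); tip(40,-8,60,45)
E
```

```text
[[ 63  63  63  61  64  60  62  61  62  62  60  63  62  62  60  58  60  59
   61  62]
 [ 62  64  63  64  63  62  60  62  62  58  59  62  64  60  62  62  59  59
   61  62]
 [ 63  62  63  60  60  59  62  62  61  65  63  62  63  65  62  62  61  64
   62  59]
 [ 65  64  63  63  60  62  60  58  63  66  61  62  64  63  64  62  60  62
   61  62]
 [ 65  63  61  66  62  67  62  64  69  61  60  62  64  67  63  63  62  64
   62  66]
 [ 63  67  65  62  60  71  72  85  79  68  60  66  64  66  61  62  63  64
   65  64]
 [ 62  63  63  63  67  87  88  90  85  70  61  61  63  58  65  66  64  62
   60  62]
 [ 62  60  58  63  70  89  92  78  81  76  72  65  61  62  62  64  66  66
   62  64]
 [ 59  63  63  62  66  75  77  79  84  91  82  71  63  64  61  65  62  67
   67  65]
 [ 62  64  61  62  59  65  80  91  94  90  93  92  71  63  62  65  61  63
   66  66]
 [ 59  59  60  65  62  65  77  92  94  95  95  89  72  60  62  62  66  64
   62  61]
 [ 54  50  55  61  60  61  68  88  90  93  91  90  81  62  60  62  58  57
   54  54]
 [ 51  46  53  55  58  55  55  65  75  73  78  75  70  56  50  55  61  65
   64 
[... 170 characters left out ...]
114]
 [ 60  61  58  60  59  59  60  59  63  61  59  62  59  58  62  79 111 115
  117 115]]
[[[55.0, 0.0], [55.0, -11.0], [55.0, -22.0], [55.0, -34.0]], [[44.0, -0.0], [44.0, -11.0], [44.0, -23.0], [44.0, -34.0]], [[32.0, -0.0], [32.0, -12.0], [32.0, -23.0], [32.0, -34.0]], [[21.0, -1.0], [21.0, -12.0], [21.0, -23.0], [21.0, -35.0]], [[10.0, -1.0], [10.0, -13.0], [10.0, -24.0], [10.0, -35.0]], [[-2.0, -2.0], [-2.0, -13.0], [-1.0, -24.0], [-1.0, -35.0]]]
t 32.4 tcp [572.1  -8.7  43.2] box [ 66.7 -14.1  43.2] tip [ 54.7 -14.1  31.2] F [-0.17 -0.46  0.55] w 0.006 ff 0.0
tool y [ 0.006 -1.    -0.001] z [-0.707 -0.003 -0.707]
shift m [-0.0307 -0.0061  0.01  ] rot [-0.0008 -0.0001  0.0009] rows>= 1
```

```bash
sed -i 's/^L=-3\./L=-11.5/' go.py; python3 - <<'E'
from go import *
tip(5,-12,36,45); tip(5,-12,13.2,45)
E
```

```text
shift m [-0.0385 -0.0021  0.0602] rot [-0.0008 -0.0001  0.0009] rows>= 2
shift m [-0.0224 -0.0021  0.0763] rot [-0.0008 -0.0001  0.0009] rows>= 2
```

```bash
python3 -m inch '[-0.015,-0.001,0.02,0,0,0,0.65,-0.03,-0.002,0.045,0,0,0,0.65,-0.0385,-0.0021,0.0602,0,0,0,0.65,-0.0385,-0.0021,0.0602,0,0,0,0.65,-0.0385,-0.0021,0.0602,0,0,0,0.65,-0.035,-0.0021,0.0637,0,0,0,0.65,-0.031,-0.0021,0.0677,0,0,0,0.65,-0.0275,-0.0021,0.071,0,0,0,0.65,-0.0245,-0.0021,0.074,0,0,0,0.65,-0.0224,-0.0021,0.0763,0,0,0,0.65]'
python3 -m inch '[0,0,0,0,0,0,0.1,0,0,0,0,0,0,0,0,0,0,0,0,0,0,0,0,0,0,0,0,0,0,0,0,0,0,0,0,0,0,0,0,0,0,0]'
python3 -m inch '[0,0,0,0,0,0,0,0,0,0,0,0,0,0]'
```

```text
t: 33.23
tcp_pos: [502.5, -7.0, 3.8]
tool_rot: [2.901, 0.01, -1.203]
ft_force: [0.9, 0.2, 3.5]
gripper_width: 0.649
finger_force: 2.2
t: 33.73
tcp_pos: [502.6, -7.0, 4.8]
tool_rot: [2.902, 0.01, -1.202]
ft_force: [-0.1, 0.7, 2.8]
gripper_width: 0.223
finger_force: 30.3
t: 33.9
tcp_pos: [502.6, -7.0, 4.8]
tool_rot: [2.902, 0.009, -1.202]
ft_force: [0.4, 0.7, 1.3]
gripper_width: 0.223
finger_force: 29.8
```

```bash
python3 -m inch '[0.0064,0,-0.0106,0,0,0,0,0.0035,0,-0.0318,0,0,0,0,0.0092,0,-0.0544,0,0,0,0,0.0106,0,-0.0813,0,0,0,0,-0.0141,0,-0.106,0,0,0,0,-0.0389,0,-0.1308,0,0,0,0]'
python3 - <<'E'
from go import *
T=np.array([497.5,-462.2,0]);ty=-.165;RT=R.from_euler('z',ty)
st()
a=np.radians(45)
def tt(x,y,z): rel(T+RT.apply([x+L*np.sin(a),y,z+L*np.cos(a)]),slant(ty,45))
tt(10,0,90)
im,d=manip.grab_frame('top'); np.savez('t4.npz',im=im,d=d)
im2,d2=manip.grab_frame('scene')
cv2.imwrite('pics/h.png',cv2.cvtColor(np.hstack([cv2.resize(im[150:250,160:260],(400,400)),cv2.resize(im2[80:230,120:270],(400,400))]),cv2.COLOR_RGB2BGR))
E
```

```text
t: 34.4
tcp_pos: [567.5, -6.6, 124.3]
tool_rot: [2.9, 0.01, -1.206]
ft_force: [0.3, 0.2, -0.9]
gripper_width: 0.221
finger_force: 29.8
t 34.4 tcp [567.5  -6.6 124.3] box [ 62.1 -12.  124.3] tip [ 50.  -12.  112.3] F [ 0.3   0.18 -0.92] w 0.221 ff 29.81
tool y [ 0.006 -1.    -0.002] z [-0.709 -0.003 -0.705]
shift m [-0.0206  0.4555  0.0796] rot [0.1198 0.0028 0.1222] rows>= 12
```

View pics/h.png

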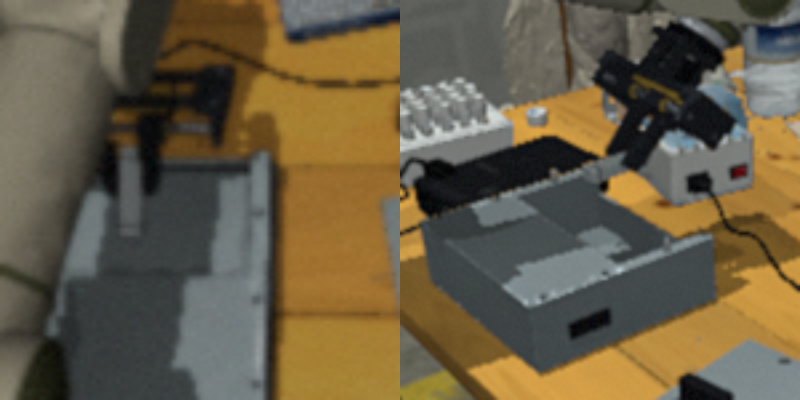

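The left panel shows the bar held level between the fingers at (130,195), clear of the box. I carry it over to the tray.

```bash
cat >> go.py <<'E'
T=np.array([497.5,-462.2,0]);ty=-.165;RT=R.from_euler('z',ty)
def tt(x,y,z,deg=42):
    a=np.radians(deg); rel(T+RT.apply([x+L*np.sin(a),y,z+L*np.cos(a)]),slant(ty,deg))
E
python3 -c "
from go import *
tt(12,0,105)"
```

```text
shift m [-0.027   0.4555  0.0731] rot [0.1175 0.043  0.1245] rows>= 12
```

```bash
python3 -m inch '[-0.003,0.035,0.007,0.01,0.004,0.01,0,-0.006,0.076,0.013,0.02,0.008,0.02,0,-0.009,0.117,0.02,0.03,0.012,0.03,0,-0.012,0.158,0.026,0.04,0.016,0.042,0,-0.014,0.199,0.032,0.05,0.02,0.054,0,-0.016,0.24,0.038,0.06,0.024,0.066,0,-0.018,0.281,0.044,0.072,0.028,0.078,0,-0.021,0.322,0.051,0.084,0.032,0.09,0,-0.023,0.363,0.058,0.096,0.036,0.102,0,-0.025,0.404,0.065,0.108,0.04,0.114,0,-0.027,0.44,0.071,0.1175,0.043,0.1245,0,-0.027,0.4555,0.0731,0.1175,0.043,0.1245,0]'
python3 -c "
from go import *
st();tt(12,0,50);tt(12,0,20);tt(12,0,11)"
```

```text
t: 35.5
tcp_pos: [495.9, -466.7, 89.6]
tool_rot: [-2.859, 0.243, 1.117]
ft_force: [40.5, -36.5, 21.8]
gripper_width: 0.221
finger_force: 29.9
t 35.5 tcp [ 495.9 -466.7   89.6] box [ -12.2 -471.6   89.6] tip [ -23.6 -469.6   77.1] F [ 40.54 -36.47  21.8 ] w 0.221 ff 29.89
tool y [-0.169 -0.986 -0.001] z [-0.668  0.116 -0.735]
shift m [ 0.0364 -0.0046  0.0319] rot [-0.0043  0.0119 -0.0032] rows>= 2
shift m [ 0.0568 -0.0046  0.054 ] rot [-0.0043  0.0119 -0.0032] rows>= 2
shift m [ 0.0629 -0.0046  0.0606] rot [-0.0043  0.0119 -0.0032] rows>= 3
```

```bash
python3 -m inch '[0.01,-0.0023,0.008,0,0.006,0,0,0.025,-0.0046,0.02,-0.004,0.0119,-0.003,0,0.04,-0.0046,0.036,-0.004,0.0119,-0.003,0,0.05,-0.0046,0.0467,-0.004,0.0119,-0.003,0,0.0535,-0.0046,0.0505,-0.004,0.0119,-0.003,0,0.0535,-0.0046,0.0505,-0.004,0.0119,-0.003,0,0.0535,-0.0046,0.0505,-0.004,0.0119,-0.003,0]'
python3 -c "
from go import *
st();tt(12,0,20);tt(12,0,11)"
```

```text
t: 36.08
tcp_pos: [505.5, -459.2, 18.7]
tool_rot: [-2.874, 0.232, 1.099]
ft_force: [1.2, -1.0, -0.4]
gripper_width: 0.224
finger_force: 29.8
t 36.0833 tcp [ 505.5 -459.2   18.7] box [  -2.5 -464.2   18.7] tip [ -13.7 -462.3    6.1] F [ 1.23 -0.99 -0.42] w 0.224 ff 29.81
tool y [-0.16  -0.987  0.001] z [-0.658  0.105 -0.745]
shift m [0.0025 0.0043 0.0075] rot [ 0.0042 -0.003   0.0025] rows>= 1
shift m [0.0085 0.0043 0.0142] rot [ 0.0042 -0.003   0.0025] rows>= 1
```

```bash
python3 -m inch '[0.002,0.001,0.0022,0,0,0,0,0.004,0.003,0.0045,0,0,0,0,0.006,0.003,0.0067,0,0,0,0,0.006,0.003,0.0067,0,0,0,0]'|egrep 't:|force|tcp'
for i in 1 2 3; do python3 -m inch '[0.0007,0,0.0007,0,0,0,0,0.0014,0,0.0015,0,0,0,0]'|egrep 'ft_|tcp'; done
```

```text
t: 36.42
tcp_pos: [504.8, -462.0, 8.5]
tool_rot: [-2.873, 0.231, 1.099]
ft_force: [-0.6, 0.7, -2.3]
finger_force: 29.8
tcp_pos: [505.1, -462.0, 7.2]
ft_force: [0.4, 0.8, -0.6]
tcp_pos: [505.1, -461.9, 5.1]
ft_force: [-0.4, -0.5, -1.1]
tcp_pos: [505.3, -462.1, 3.7]
ft_force: [2.1, -2.2, 2.7]
```

```bash
python3 -m inch '[0.0003,0,0.0003,0,0,0,0,0.0003,0,0.0003,0,0,0,0]'|egrep 'ft_|tcp|force'
python3 -m inch '[0.0003,0,0.0003,0,0,0,0.4,0.0003,0,0.0003,0,0,0,0.4,0.0003,0,0.0003,0,0,0,0.4,0.0003,0,0.0003,0,0,0,0.4,-0.0065,0,-0.0073,0,0,0,0.4,-0.02,0,-0.024,0,0,0,0.4,-0.034,0,-0.038,0,0,0,0.4,-0.054,0,-0.058,0,0,0,0.4,-0.054,0,-0.058,0,0,0,0.6]'
python3 - <<'E'
from go import *
st()
im,d=manip.grab_frame('scene')
cv2.imwrite('pics/i.png',cv2.cvtColor(cv2.resize(im[180:340,180:420],(720,480)),cv2.COLOR_RGB2BGR))
# cover grip: tool y along cover y (10.7deg), tool down
c=np.array([476.6,-296.1]); 
for yaw in (.187-np.pi/2,.187+np.pi/2):
    print(yaw); rel([c[0],c[1],130],R.from_euler('z',yaw)*R.from_euler('x',np.pi))
print(manip.sense()['q'])
E
```

```text
tcp_pos: [505.3, -462.2, 3.5]
ft_force: [1.1, -0.6, 5.6]
finger_force: 29.9
t: 37.83
tcp_pos: [504.5, -462.8, 89.2]
tool_rot: [-2.884, 0.236, 1.09]
ft_force: [-0.4, -0.3, 2.0]
gripper_width: 0.456
finger_force: 0.0
t 37.8333 tcp [ 504.5 -462.8   89.2] box [  -3.6 -467.8   89.2] tip [ -14.7 -466.    76.5] F [-0.38 -0.32  1.96] w 0.456 ff 0.0
tool y [-0.16  -0.987  0.007] z [-0.653  0.1   -0.75 ]
-1.3837963267948965
shift m [-0.0698 -0.1596  0.0026] rot [0.4465 0.6268 1.1646] rows>= 12
1.7577963267948966
shift m [-0.0698 -0.1596  0.0026] rot [-0.6871  0.4894 -1.8242] rows>= 17
[-0.76691007  1.33437841  0.19435897 -0.4835752   2.18108808  0.80223847]
```

View pics/i.png

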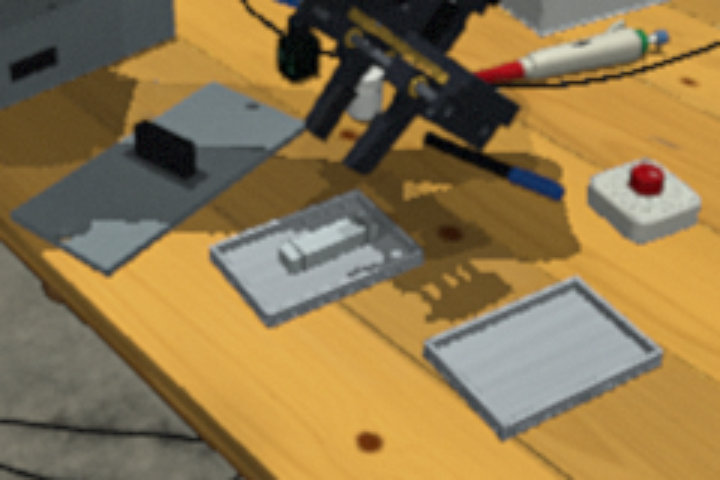

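The bar lies in the chosen tray at (325,243). Now the cover.

```bash
python3 -m inch '[-0.02,-0.01,-0.03,0.02,0.03,0.05,0.5,-0.04,-0.04,-0.02,0.15,0.2,0.4,0.5,-0.0698,-0.08,0.0026,0.4465,0.6268,1.1646,0.5,-0.0698,-0.12,0.0026,0.4465,0.6268,1.1646,0.5,-0.0698,-0.1596,0.0026,0.4465,0.6268,1.1646,0.5,-0.0698,-0.1596,0.0026,0.4465,0.6268,1.1646,0.5,-0.0698,-0.1596,0.0026,0.4465,0.6268,1.1646,0.5,-0.0698,-0.1596,0.0026,0.4465,0.6268,1.1646,0.5,-0.0698,-0.1596,0.0026,0.4465,0.6268,1.1646,0.5,-0.0698,-0.1596,0.0026,0.4465,0.6268,1.1646,0.5,-0.0698,-0.1596,0.0026,0.4465,0.6268,1.1646,0.5,-0.0698,-0.1596,0.0026,0.4465,0.6268,1.1646,0.5]'
cat >> go.py <<'E'
def down(x,y,z,yaw): rel([x,y,z],R.from_euler('z',yaw)*R.from_euler('x',np.pi))
E
python3 -c "
from go import *
st(); down(476.6,-296.1,60,-1.384); down(476.6,-296.1,7,-1.384)"
```

```text
t: 38.88
tcp_pos: [475.8, -295.5, 126.5]
tool_rot: [-2.524, 1.856, 0.13]
ft_force: [0.1, -0.9, -0.2]
gripper_width: 0.499
finger_force: 0.0
t 38.8833 tcp [ 475.8 -295.5  126.5] box [ -31.3 -300.4  126.5] tip [ -32.4 -299.4  109.6] F [ 0.07 -0.92 -0.18] w 0.499 ff 0.0
tool y [-0.953 -0.299  0.044] z [-0.063  0.054 -0.997]
shift m [ 0.0055 -0.0036  0.0662] rot [0.0483 0.068  0.1159] rows>= 2
shift m [ 0.0092 -0.0059  0.119 ] rot [0.0483 0.068  0.1159] rows>= 3
```

```bash
python3 -m inch '[0.002,-0.001,0.01,0.048,0.068,0.116,0.5,0.004,-0.003,0.03,0.048,0.068,0.116,0.5,0.0055,-0.0036,0.05,0.048,0.068,0.116,0.5,0.0055,-0.0036,0.0662,0.048,0.068,0.116,0.5,0.0055,-0.0036,0.0662,0.048,0.068,0.116,0.5]'|egrep 't:|tcp|ft'
python3 -c "
from go import *
st(); down(476.6,-296.1,7,-1.384)"
```

```text
t: 39.3
tcp_pos: [475.1, -294.5, 57.0]
tool_rot: [-2.424, 1.998, 0.015]
ft_force: [-0.5, -0.1, -0.5]
t 39.3 tcp [ 475.1 -294.5   57. ] box [ -31.9 -299.3   57. ] tip [ -32.1 -299.2   40. ] F [-0.48 -0.15 -0.51] w 0.501 ff 0.0
tool y [-0.982 -0.191  0.006] z [-0.007  0.006 -1.   ]
shift m [ 0.0022 -0.0014  0.0499] rot [0.006  0.0072 0.0056] rows>= 2
```

```bash
python3 -m inch '[0.0022,-0.0014,0.012,0.006,0.007,0.0056,0.5,0.0022,-0.0014,0.025,0.006,0.007,0.0056,0.5,0.0022,-0.0014,0.034,0.006,0.007,0.0056,0.5,0.0022,-0.0014,0.04,0.006,0.007,0.0056,0.5,0.0022,-0.0014,0.044,0.006,0.007,0.0056,0.5,0.0022,-0.0014,0.047,0.006,0.007,0.0056,0.5,0.0022,-0.0014,0.049,0.006,0.007,0.0056,0.5,0.0022,-0.0014,0.049,0.006,0.007,0.0056,0.5]'|egrep 't:|tcp|ft'
python3 -m inch '[0,0,0,0,0,0,0,0,0,0,0,0,0,0,0,0,0,0,0,0,0,0,0,0,0,0,0,0,0,0,0,0,0,0,0,0,0,0,0,0,0,0]'
python3 -c "
from go import *
st()"
```

```text
t: 39.97
tcp_pos: [478.4, -297.7, 10.8]
tool_rot: [2.419, -2.004, 0.009]
ft_force: [1.0, 1.1, -0.3]
t: 40.47
tcp_pos: [478.4, -297.8, 10.9]
tool_rot: [2.419, -2.004, 0.009]
ft_force: [-0.6, 0.2, 0.9]
gripper_width: 0.181
finger_force: 30.0
t 40.4667 tcp [ 478.4 -297.8   10.9] box [ -28.8 -302.6   10.9] tip [ -28.7 -302.7   -6.1] F [-0.62  0.19  0.91] w 0.181 ff 30.01
tool y [-0.983 -0.186 -0.003] z [ 0.004 -0.004 -1.   ]
```

```bash
python3 -m inch '[0,0,-0.005,0,0,0,0,0,0,-0.02,0,0,0,0,0,0,-0.05,0,0,0,0,0,0,-0.085,0,0,0,0,0,0,-0.12,0,0,0,0,0,0,-0.145,0,0,0,0,0,0,-0.145,0,0,0,0]'
python3 -c "
from go import *
st(); p=wbox([60.5,0,0]); down(p[0],p[1],150,BY)"
```

```text
t: 41.05
tcp_pos: [479.4, -298.5, 161.2]
tool_rot: [2.419, -2.003, 0.023]
ft_force: [-0.1, -0.8, -1.7]
gripper_width: 0.176
finger_force: 30.0
t 41.05 tcp [ 479.4 -298.5  161.2] box [ -27.7 -303.3  161.2] tip [ -27.6 -303.5  144.2] F [-0.14 -0.79 -1.75] w 0.176 ff 30.0
tool y [-0.982 -0.186 -0.009] z [ 0.011 -0.01  -1.   ]
shift m [-0.2826 -0.1414  0.0091] rot [ 1.0000e-03 -1.5800e-02 -1.3895e+00] rows>= 12
```

```bash
python3 -m inch '[-0.01,-0.005,0,0,0,-0.05,0,-0.03,-0.015,0.001,0,-0.001,-0.15,0,-0.055,-0.028,0.002,0,-0.003,-0.27,0,-0.08,-0.04,0.003,0,-0.005,-0.39,0,-0.105,-0.053,0.004,0,-0.006,-0.51,0,-0.13,-0.065,0.005,0,-0.008,-0.63,0,-0.155,-0.078,0.006,0,-0.01,-0.75,0,-0.18,-0.09,0.007,0,-0.012,-0.87,0,-0.205,-0.103,0.008,0,-0.013,-0.99,0,-0.23,-0.115,0.009,0,-0.014,-1.11,0,-0.255,-0.128,0.0091,0,-0.015,-1.23,0,-0.272,-0.136,0.0091,0.001,-0.0158,-1.33,0]'|egrep 't:|tcp|ft|width'
python3 -c "
from go import *
st(); p=wbox([60.5,0,0]); down(p[0],p[1],130,BY)"
```

```text
t: 42.05
tcp_pos: [560.6, -2.2, 144.4]
tool_rot: [-3.133, 0.073, 0.014]
ft_force: [-0.0, -0.5, -3.0]
gripper_width: 0.179
t 42.05 tcp [560.6  -2.2 144.4] box [ 55.2  -7.6 144.4] tip [ 55.1  -7.4 127.4] F [-0.01 -0.53 -2.96] w 0.179 ff 30.0
tool y [-0.047 -0.999 -0.007] z [-0.009  0.008 -1.   ]
shift m [ 0.005  -0.0077  0.0144] rot [-0.0074  0.0089 -0.0525] rows>= 1
```

```bash
python3 -m inch '[0.005,-0.0077,0.005,-0.0074,0.0089,-0.0525,0,0.005,-0.0077,0.0144,-0.0074,0.0089,-0.0525,0,0.005,-0.0077,0.0144,-0.0074,0.0089,-0.0525,0,0.005,-0.0077,0.0144,-0.0074,0.0089,-0.0525,0]'|egrep 't:|tcp|ft|width'
python3 - <<'E'
from fit import *
from go import *
st(); p=wbox([60.5,0,0]); down(p[0],p[1],112,BY)
im,d=manip.grab_frame('top'); np.savez('t5.npz',im=im,d=d)
im2,d2=manip.grab_frame('scene'); np.savez('s5.npz',im=im2,d=d2)
P=px2w('top',d); z=P[...,2]
cz=manip.sense()['tcp_pos'][2]-10.9+8
m=(abs(z-cz)<10)&(abs(P[...,0]-563)<80)&(abs(P[...,1]-5)<150)
B=RB.inv().apply((P[m]-BOX)); print('cz',cz,'n',m.sum(),np.round(np.percentile(B,[1,3,50,97,99],axis=0),1))
a=cv2.resize(im[160:240,150:250],(500,400));b=cv2.resize(im2[90:220,100:230],(300,300)); b=cv2.copyMakeBorder(b,0,100,0,0,0)
cv2.imwrite('pics/j.png',cv2.cvtColor(np.hstack([a,b]),cv2.COLOR_RGB2BGR))
E
```

```text
t: 42.38
tcp_pos: [565.3, 2.3, 130.2]
tool_rot: [3.141, -0.006, -0.001]
ft_force: [-0.1, -0.4, -2.9]
gripper_width: 0.178
t 42.3833 tcp [565.3   2.3 130.2] box [ 60.   -3.1 130.2] tip [ 60.   -3.1 113.2] F [-0.11 -0.35 -2.9 ] w 0.178 ff 30.0
tool y [-0.004 -1.     0.   ] z [-0.001 -0.    -1.   ]
shift m [ 0.0005 -0.0031  0.0182] rot [ 0.0005  0.0006 -0.0096] rows>= 1
cz 128.44142346237342 n 784 [[   1.6 -128.3  121. ]
 [   4.2 -127.1  122.3]
 [  36.6  -85.8  127.5]
 [ 107.8    0.5  132.6]
 [ 111.2   71.7  133.2]]
```

View pics/j.png

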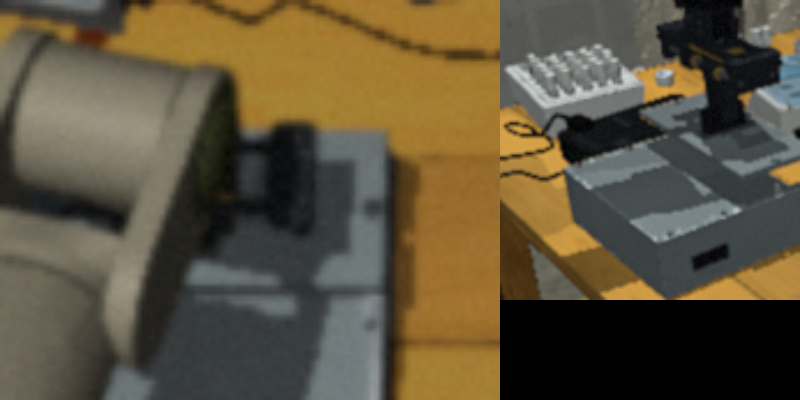

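The left panel shows the cover level over the mouth with its -y hole at (373,207). The arm hides the other half. I fit its edges numerically against the box.

```bash
python3 - <<'E'
from fit import *
from go import *
f=np.load('t5.npz'); d=f['d']; P=px2w('top',d); z=P[...,2]; cz=128.0
mask=(abs(z-cz)<11)
XY=plane_xy('top',cz)
B=RB.inv().apply(np.c_[(XY-BOX[:2]).reshape(-1,2),np.zeros(384*512)]).reshape(384,512,3)[...,:2]
sel=(B[...,0]>-30)&(B[...,0]<150)&(B[...,1]<-70)&(B[...,1]>-170)
X=B[sel];M=mask[sel].astype(float)
def cost(q):
    c,s=np.cos(q[2]/100),np.sin(q[2]/100); e=X-[58,0]-q[:2]; p=np.stack([c*e[:,0]+s*e[:,1],-s*e[:,0]+c*e[:,1]],-1)
    return ((1/(1+np.exp(-coversd(p)/2))-M)**2).sum()
r=minimize(cost,[0,-3,0],method='Nelder-Mead',options=dict(initial_simplex=[[0,-3,0],[5,-3,0],[0,2,0],[0,-3,4]]))
print(r.x,r.fun,M.sum())
# dark holes/studs check: hole location in grey image
g=cv2.cvtColor(f['im'],cv2.COLOR_RGB2GRAY).astype(int); h=(abs(B[...,0]-58)<22)&(abs(B[...,1]+121)<14)
v,u=np.where(h); print('hole', [(int(a),int(b)) for a,b in ((v.min(),v.max()),(u.min(),u.max()))]); print(g[v.min():v.max()+1,u.min():u.max()+1])
w=np.clip(125-g,0,None)*h; 
print('hole centroid box', (B*w[...,None]).sum((0,1))/max(w.sum(),1))
st()
E
```

```text
[-3.84833849 -3.54206117  1.65649318] 80.41878456827948 474.0
hole [(195, 207), (220, 228)]
[[ 73 101 112 110 115 113 102  60  26]
 [ 71 102 112 114 111 111 105  60  33]
 [ 70 100 110 112 113 112 101  56  31]
 [ 71 101 113 115 111 109  98  60  34]
 [ 75 102 108 101  98  98  83  47  33]
 [ 74 104  99  74  66  68  70  40  31]
 [ 74  98  89  65  57  58  61  42  30]
 [ 81 103  97  70  65  67  69  41  29]
 [100 117 108  95  82  89  83  47  32]
 [105 120 116 108 108 103  89  48  32]
 [105 115 115 117 119 110  89  49  37]
 [106 114 118 115 114 114  91  53  33]
 [105 117 117 114 119 116  92  53  34]]
hole centroid box [  58.14394983 -126.4344827 ]
t 42.4833 tcp [565.9   2.  131.3] box [ 60.6  -3.4 131.3] tip [ 60.7  -3.4 114.3] F [-0.23 -0.76 -2.29] w 0.179 ff 30.0
tool y [-0.004 -1.     0.001] z [ 0.002 -0.001 -1.   ]
```

```bash
python3 - <<'E'
from fit import *
from go import *
def dark(img,z,u0,v0,r=4):
    g=cv2.cvtColor(img,cv2.COLOR_RGB2GRAY).astype(float); w=np.clip(100-g[v0-r:v0+r+1,u0-2:u0+3],0,None)
    v,u=np.mgrid[v0-r:v0+r+1,u0-2:u0+3]; vc,uc=(w*v).sum()/w.sum(),(w*u).sum()/w.sum()
    c=manip.camera_params('top'); Rm=np.array(c['R']); C=-Rm.T@np.array(c['t']); ray=Rm.T@np.array([(uc-c['cx'])/c['fx'],(vc-c['cy'])/c['fy'],1]); 
    return (uc,vc),inbox(C+(z-C[2])/ray[2]*ray)
f=np.load('t5.npz')
for zz in (128,124,120): print(dark(f['im'],zz,225,201,3))
p=wbox([60,0,0]); st(); down(p[0],p[1],113,BY)
E
```

```text
((np.float64(225.65862068965518), np.float64(201.14827586206897)), array([  56.92344084, -126.52221928,  128.        ]))
((np.float64(225.65862068965518), np.float64(201.14827586206897)), array([  57.56517929, -126.08656839,  124.        ]))
((np.float64(225.65862068965518), np.float64(201.14827586206897)), array([  58.20691775, -125.65091749,  120.        ]))
t 42.4833 tcp [565.9   2.  131.3] box [ 60.6  -3.4 131.3] tip [ 60.7  -3.4 114.3] F [-0.23 -0.76 -2.29] w 0.179 ff 30.0
tool y [-0.004 -1.     0.001] z [ 0.002 -0.001 -1.   ]
shift m [-0.0007 -0.0034  0.0183] rot [ 0.0009 -0.0017 -0.0096] rows>= 1
```

```bash
python3 -m inch '[-0.0003,-0.0034,0.008,0.001,-0.001,-0.0096,0,-0.0003,-0.0034,0.0183,0.001,-0.001,-0.0096,0,-0.0003,-0.0034,0.0183,0.001,-0.001,-0.0096,0,-0.0003,-0.0034,0.0183,0.001,-0.001,-0.0096,0,-0.0003,-0.0034,0.0183,0.001,-0.001,-0.0096,0]'|egrep 't:|tcp|ft|width'
python3 - <<'E'
from go import *
st(); p=wbox([60.4,0,0]); down(p[0],p[1],103,BY)
E
```

```text
t: 42.9
tcp_pos: [565.9, 6.1, 113.2]
tool_rot: [3.142, 0.013, 0.002]
ft_force: [-0.1, 0.5, -2.5]
gripper_width: 0.182
t 42.9 tcp [565.9   6.1 113.2] box [ 60.7   0.8 113.2] tip [60.7  0.8 96.2] F [-0.08  0.54 -2.52] w 0.182 ff 30.0
tool y [ 0.008 -1.     0.   ] z [ 0.001 -0.    -1.   ]
shift m [-0.0003  0.0008  0.0102] rot [ 0.     -0.0011  0.0022] rows>= 1
```

```bash
python3 -m inch '[-0.0003,0.0008,0.002,0,-0.001,0.002,0,-0.0003,0.0008,0.004,0,-0.001,0.002,0,-0.0003,0.0008,0.006,0,-0.001,0.002,0,-0.0003,0.0008,0.008,0,-0.001,0.002,0]'|egrep 'tcp|ft'
for i in 1 2 3; do python3 -m inch '[0,0,0.001,0,0,0,0,0,0,0.002,0,0,0,0,0,0,0.003,0,0,0,0]'|egrep 't:|tcp|ft'; done
```

```text
tcp_pos: [565.7, 5.4, 105.1]
ft_force: [-0.2, 1.0, -2.7]
t: 43.48
tcp_pos: [565.7, 5.4, 102.1]
tool_rot: [3.142, 0.01, 0.0]
ft_force: [0.4, -0.0, -2.6]
t: 43.73
tcp_pos: [565.7, 5.4, 99.2]
tool_rot: [3.141, 0.01, 0.001]
ft_force: [-0.2, -1.3, -2.6]
t: 43.98
tcp_pos: [565.7, 5.4, 96.1]
tool_rot: [3.142, 0.01, 0.0]
ft_force: [-0.3, -0.4, -2.6]
```

Underside now about 85 mm with no load: the studs are in the holes. I go on down.

```bash
for i in 1 2; do python3 -m inch '[0,0,0.001,0,0,0,0,0,0,0.002,0,0,0,0,0,0,0.0028,0,0,0,0]'|egrep 't:|tcp|ft'; done
```

```text
t: 44.23
tcp_pos: [565.7, 5.4, 93.3]
tool_rot: [-3.142, -0.01, -0.0]
ft_force: [0.2, -0.4, -1.8]
t: 44.48
tcp_pos: [565.6, 5.4, 90.9]
tool_rot: [3.142, 0.01, 0.0]
ft_force: [-4.7, 1.0, 7.1]
```

```bash
python3 -m inch '[0,0,0,0,0,0,0.2,0,0,0,0,0,0,0.35,0,0,0,0,0,0,0.45,0,0,0,0,0,0,0.45,0,0,0,0,0,0,0.45,0,0,-0.01,0,0,0,0.45,0,0,-0.03,0,0,0,0.45,0,0,-0.06,0,0,0,0.45,0,0,-0.1,0,0,0,0.45,0,0,-0.13,0,0,0,0.45,0,0,-0.15,0,0,0,0.45]'
python3 -m inch '[-0.12,0,-0.02,0,0,0,0.45,-0.12,0,-0.02,0,0,0,0.45,-0.12,0,-0.02,0,0,0,0.45,-0.12,0,-0.02,0,0,0,0.45,-0.12,0,-0.02,0,0,0,0.45,-0.12,0,-0.02,0,0,0,0.45]'|egrep 't:|tcp'
python3 - <<'E'
from go import *
from fit import rect if False else plane_xy
E
python3 - <<'E'
from go import *
im,d=manip.grab_frame('top'); P=px2w('top',d); B=RB.inv().apply((P-BOX).reshape(-1,3)).reshape(P.shape)
for x in (10,30,50,70,90,105): print(x,[int(np.round(np.median(B[(abs(B[...,0]-x)<6)&(abs(B[...,1]-y)<6)][:,2]))) if ((abs(B[...,0]-x)<6)&(abs(B[...,1]-y)<6)).any() else None for y in (-119,-100,-75,-50,-25,0,25,50,75,100,119)])
im,d=manip.grab_frame('scene'); P=px2w('scene',d); B=RB.inv().apply((P-BOX).reshape(-1,3)).reshape(P.shape)
for x in (10,50,100): print('s',x,[int(np.round(np.median(B[(abs(B[...,0]-x)<6)&(abs(B[...,1]-y)<6)&(d>0)][:,2]))) if ((abs(B[...,0]-x)<6)&(abs(B[...,1]-y)<6)).any() else None for y in (-119,-75,-25,25,75,119)])
for k in ('jar','dark_bottle'):
    for c in ('scene','top'): print(k,c,[(np.round(r['location']),round(r['p'],2)) for r in manip.search_frame(c,k)[:2]])
print(manip.sense()['t'])
E
```

```text
t: 45.4
tcp_pos: [566.1, 5.4, 245.1]
tool_rot: [3.141, 0.01, 0.008]
ft_force: [1.0, -0.8, -0.4]
gripper_width: 0.45
finger_force: 0.0
t: 45.9
tcp_pos: [446.2, 4.5, 261.3]
tool_rot: [3.141, 0.01, 0.003]
10 [87, 90, 89, 88, 88, 89, 90, None, None, None, None]
30 [87, 88, 88, 87, 87, 110, 89, 89, 89, None, None]
50 [84, 88, 88, 89, 89, 121, 91, 89, 88, 90, 89]
70 [87, 88, 86, 87, 88, 125, 88, 88, 87, 87, 89]
90 [86, 88, 89, 85, 89, 107, 88, 87, 89, 88, 88]
105 [85, 87, 89, 88, 89, 91, 89, 87, 88, 88, 88]
s 10 [43, 82, 84, -335, 85, 79]
s 50 [31, 86, 86, -759, -760, -757]
s 100 [20, 87, 86, -762, -756, -335]
jar scene [(array([ 663., -343.,   31.]), 0.49)]
jar top [(array([ 666., -341.,   46.]), 0.38)]
dark_bottle scene [(array([ 662., -261.,   33.]), 0.72)]
dark_bottle top []
46.2  File "<stdin>", line 2
    from fit import rect if False else plane_xy
                         ^^
SyntaxError: invalid syntax
```

The cover's top lies level at 88 mm all over, so it is fully seated at 80 mm. The bar is in the tray, and the jar and the bottle are where they were.

```bash
python3 -c "
from cell import manip; print(manip.close_job())"
```

```text
the job is handed in; nothing more can be done
None
```

I handed the job in at about 46 s, and no verdict came back: by my last measurements the bar lies released in the left-hand tray, the cover sits level and fully down on the box, and the jar and bottle are unmoved; the one thing I could not check directly is whether the fingertips stayed clear of the tray as the bar was set down.

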